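# Gauge the adapter sleeves and sort them

## Task

Check the bores of the white adapter sleeves on the bench: slide each one, upright, as far down as it will go on a gauge pin of its own, and with all of them sitting on the pins record the test by pressing the console keys fully, one at a time: round, then square, then the long bar. Then stand the sleeves that went fully home to the base plate upright in the rectangular tray, and those that stopped on the pin's step upright in the round tub. Leave the other things on the bench alone.

Things in the scene. Friction and masses are not known exactly. Their poses are not given: they have to be found in the camera images.
- sleeve1_mid (a point): Adapter sleeve: open white plastic tube, 54 mm outside diameter, 70 mm high, 0.12 kg, same outside for all; the bore is through and is either 33 mm or 25 mm wide (which sleeve has which is not told: the pin shows it). Point at its centre, half-way up; z along its axis. Starts standing on the bench (z 0.035). May be absent.
- sleeve2_mid (a point): Adapter sleeve: open white plastic tube, 54 mm outside diameter, 70 mm high, 0.12 kg, same outside for all; the bore is through and is either 33 mm or 25 mm wide (which sleeve has which is not told: the pin shows it). Point at its centre, half-way up; z along its axis. Starts standing on the bench (z 0.035). May be absent.
- sleeve3_mid (a point): Adapter sleeve: open white plastic tube, 54 mm outside diameter, 70 mm high, 0.12 kg, same outside for all; the bore is through and is either 33 mm or 25 mm wide (which sleeve has which is not told: the pin shows it). Point at its centre, half-way up; z along its axis. Starts standing on the bench (z 0.035). May be absent.
- sleeve4_mid (a point): Adapter sleeve: open white plastic tube, 54 mm outside diameter, 70 mm high, 0.12 kg, same outside for all; the bore is through and is either 33 mm or 25 mm wide (which sleeve has which is not told: the pin shows it). Point at its centre, half-way up; z along its axis. Starts standing on the bench (z 0.035). May be absent.
- sleeve5_mid (a point): Adapter sleeve: open white plastic tube, 54 mm outside diameter, 70 mm high, 0.12 kg, same outside for all; the bore is through and is either 33 mm or 25 mm wide (which sleeve has which is not told: the pin shows it). Point at its centre, half-way up; z along its axis. Starts standing on the bench (z 0.035). May be absent.
- pin1 (a point): Gauge pin 1 of 4, vertical steel, 60 mm high: the point is at its foot on its axis, on the stand's plate 12 mm above the bench; x across the row, y along it. Lower 28 mm: 30 mm diameter, then a 3 mm sloped shoulder; above 21 mm, the last 10 mm tapering to 10 mm. A 33 mm bore goes home on the plate (sleeve centre 35 mm above this point); a 25 mm bore stops on the step (centre about 65 mm above).
- pin2 (a point): Gauge pin 2 of 4, vertical steel, 60 mm high: the point is at its foot on its axis, on the stand's plate 12 mm above the bench; x across the row, y along it. Lower 28 mm: 30 mm diameter, then a 3 mm sloped shoulder; above 21 mm, the last 10 mm tapering to 10 mm. A 33 mm bore goes home on the plate (sleeve centre 35 mm above this point); a 25 mm bore stops on the step (centre about 65 mm above).
- pin3 (a point): Gauge pin 3 of 4, vertical steel, 60 mm high: the point is at its foot on its axis, on the stand's plate 12 mm above the bench; x across the row, y along it. Lower 28 mm: 30 mm diameter, then a 3 mm sloped shoulder; above 21 mm, the last 10 mm tapering to 10 mm. A 33 mm bore goes home on the plate (sleeve centre 35 mm above this point); a 25 mm bore stops on the step (centre about 65 mm above).
- pin4 (a point): Gauge pin 4 of 4, vertical steel, 60 mm high: the point is at its foot on its axis, on the stand's plate 12 mm above the bench; x across the row, y along it. Lower 28 mm: 30 mm diameter, then a 3 mm sloped shoulder; above 21 mm, the last 10 mm tapering to 10 mm. A 33 mm bore goes home on the plate (sleeve centre 35 mm above this point); a 25 mm bore stops on the step (centre about 65 mm above).
- stand: Fixed aluminium base plate of the gauge, 80 mm along x, 300 mm along y, 12 mm thick, with the four pins in one row 78 mm apart along y. Origin at the centre of its underside.
- tray_in (a point): Centre of the inner floor of the rectangular grey tray (fixed): 150 mm along its x by 120 mm along its y outside, 140 x 110 mm inside, 28 mm high, floor 5 mm above the bench. For sleeves that pass.
- tub_in (a point): Centre of the inner floor of the round grey tub (fixed): 156 mm across at the rim, about 138 mm across the floor inside, 28 mm high, floor 5 mm above the bench. For sleeves that fail.
- round_key (a joint): Travel of the round key, m: 0 up, 0.006 fully down; it counts as pressed beyond 0.004. Springs back; about 5 N fully down.
- round_key_top (a point): Centre of the top of the black round key (round, 30 mm across), 53 mm above the bench when up. x, y as the console's.
- square_key (a joint): Travel of the square key, m: 0 up, 0.006 fully down; it counts as pressed beyond 0.004. Springs back; about 5 N fully down.
- square_key_top (a point): Centre of the top of the black square key (square, 27 mm), 53 mm above the bench when up. x, y as the console's.
- bar_key (a joint): Travel of the bar key, m: 0 up, 0.006 fully down; it counts as pressed beyond 0.004. Springs back; about 5 N fully down.
- bar_key_top (a point): Centre of the top of the black bar key (a long narrow bar, 42 x 16 mm, its length along the console's x), 53 mm above the bench when up. x, y as the console's.
- console: Fixed white recorder console, 110 mm along x, 160 mm along y, 40 mm high; three black keys in a row 50 mm apart along y, in any order, and beyond them (+x) a flat display strip that rises to 46 mm. The keys' row lies 15 mm from the centre towards -x. Origin at the centre of its underside.
- amber_bottle: Amber bottle, 56 mm across, 120 mm high; origin at the centre of its underside. Bystander: leave it alone.
- jar: Glass jar, 56 mm across, 70 mm high; origin at the centre of its underside. Bystander: leave it alone.
- box: Clear box with blue lid, 94 x 74 x 57 mm; origin at the centre of its underside. Bystander: leave it alone.
- timer: Flat grey bench timer, 40 x 75 x 22 mm; origin at the centre of its underside. Bystander: leave it alone.
- wash_jar: Clear jar with blue lid, 66 mm across, 100 mm high; origin at the centre of its underside. Bystander: leave it alone.
Not all that is in view belongs to the job. What is shaped like the part that bears tub_in but yellow is not meant. Leave any pink look-alike of the part that bears sleeve3_mid alone.

How it is judged:
By the outcome, as a careful person would: the job done as asked, in the order asked, and still so for the second after the job is handed in, with the robot touching nothing.
Of sleeve1, sleeve2, sleeve3 only 2 to 2 are there at a start; the rules pass over those that are not, and their reading is None.
Of sleeve4, sleeve5 only 1 to 2 are there at a start; the rules pass over those that are not, and their reading is None.
At some moment in a run one of sleeve1, sleeve2, sleeve3, sleeve4, sleeve5 may be knocked a few centimetres aside while the robot is not near it.
It also fails if it takes over 210 s, if anything falls off the work surface, if the arm or the gripper's body presses on something with over 40 N, if the wrist force passes 120 N, or if a joint passes its speed limit or range.

## Robot

A 7-joint arm with a two-finger parallel gripper is mounted at the origin on the work surface. World frame = base frame: x ahead of the robot, y to its left, z up, the work surface at z = 0. Lengths are in m, angles in rad, forces in N, time in s.
With the tool pointing down it reaches from about 0.425 to 0.925 m from the base axis. Payload 6.8 kg.
Tool frame: the origin (TCP) lies on the front face of the gripper's body, between the roots of the fingers; the fingertips stand 73 mm ahead of it and the grasp point (between the pads) lies 54 mm ahead of it (tcp_to_tips is the distance from the TCP to the fingertips, in m); z points along the fingers, x is the direction in which the jaws open and shut, and the axes are right-handed (so a half turn about z gives the same grasp; the last joint's range is limited). The gripper opens to 85 mm and grips with 20 to 120 N. Pads are 22 mm wide; open, the fingers measure 114 mm over their backs; the gripper's body (76 mm by 85 mm) begins 54 mm behind the grasp point. The pads swing forward as they close: fully open they stand 13 mm farther back than shut.
Start: joints at [-1.224, 0.477, 0.022, 1.555, -0.011, 1.109, -0.083], TCP at [0.297, 0.606, 0.304] pointing down, gripper open.
Joint ranges: [-2.96, 2.96], [-0.34, 2.1], [-1.41, 1.46], [0.24, 2.44], [-1.37, 4.51], [0.17, 1.92], [-2.96, 2.96]. Speed limits (rad/s): [2.39, 2.39, 3.14, 3.14, 3.14, 3.14, 3.14].

## Interface

Orientations are given as a unit quaternion [w, x, y, z].
In Python, from station import get_obs, read_camera, hand_in, look_for, silhouettes, tcp_to_tips gives the robot as it stands. The module is installed in compiled form; this text tells all that it offers.
- The arm moves only by the tool apply_moves, never from a script. Its argument "moves" is a list of rows, each a list of 3 entries, a list of its own where there are three numbers: the shift along the tool's x, y, z in units of 25 mm (1.0 is 25 mm), then the turn, a rotation vector about the tool's x, y, z in units of 10 degrees (1.0 is 10 degrees), then the gripper's target within -1 to 1 (fully open at 1, half-way at 0, shut at -1). In form: [[[dx, dy, dz], [rx, ry, rz], jaw], ...]. A call has 1 to 20 rows; each row is the pose to reach, as a shift and turn from the pose commanded when the call began, along the tool's axes at that moment; what a row does not reach only later rows make up. A row lasts 1/8 s, in which the tool goes at most 62.5 mm and 10.7 degrees, less where a joint would pass 70% of its speed; a pose out of reach is approached as far as the arm can. A call with a gripper value outside its range is refused whole. The fingers move at their own pace and stop on an object; "force" is the grip in N (left out, the last holds). Time passes only in rows, so rows that repeat a pose let the fingers close. It gives the time, the measured TCP pose, the force and the opening at its end, in the units of the state.
- get_obs(): the state, without advancing time (a new reading comes with each control period).
- read_camera(name): name is "side" or "top"; returns a dict with "color" (420x560x3 uint8, red, green, blue), "mtx" (3x3 intrinsics, pixels), "eye" and "rotation" of the camera in the world. Camera axes: x right, y up, looking along -z (the intrinsics and any distortion apply to the point x, -y, -z); pixel columns grow to the right and rows downward; lengths in m; the calibration is good to about 2 mm. A picture is of the moment at which its call begins. There is no depth.
- hand_in(): hands the job in, once; it reports no verdict.
Trained networks look in the newest picture that a camera, given by its name, has taken for a name from the list of things; names that differ only in an ending like _2 or _b are one class to them, and where a whole thing is asked for, a point or a joint stands for the part that bears it (a point fixed in the world has none). Each returns a list of dicts, best first, with "conf" (0 to 1); they miss things now and then, are a little off and sometimes report something else, mostly with a low value. They report only what shows in the picture. A call takes as long as a camera call. They do not tell look-alikes from the thing itself.
- look_for(camera, query): "pixel" ([row, column] in pixels, amid what is visible of it).
- silhouettes(camera, query): "mask" (420x560 bool, what is visible of it) and "pixel" ([row, column] in pixels, amid what is visible of it).
The state is a dict: "t": time; "q": joint angles; "joint_vel": joint speeds; "joint_torque": joint torques, N m; "eef_pos": TCP position; "tool_rot": TCP orientation; "contact_force": force on the tool from outside, world axes, zero at the start; "torque": the same for the moment, N m; "gripper_width": opening from 0.0 (shut) to 1.0 (fully open).
Only numpy, scipy, OpenCV 4.12 (cv2) and the standard library are available. Lean on these libraries where they do the work, as an engineer would, in place of code of your own. Each camera call takes 0.05 s, during which the arm holds its last target.

## Working session

There is one attempt and no reset: what is moved stays moved. The work goes in short steps, Python scripts to look and compute and a tool call to move; the robot and the scene stay as the last step left them, time stands still between calls to the robot, and variables do not carry over. Pictures are saved under pics/ and viewed, and the job is handed in when it is done.

Besides the shell and the picture viewer there is one more tool, called by a JSON object that holds its "api" and its "payload", one argument or row to a line. apply_moves: Moves the arm, as the interface text tells. Its arguments: {"type":"object","properties":{"moves":{"type":"array"},"force":{"type":"number"}},"required":["moves"]}

```bash
mkdir -p pics; python3 - <<'E'
from station import *
import cv2
o=get_obs();print({k:o[k] for k in("t","eef_pos","tool_rot","gripper_width","contact_force")},tcp_to_tips)
for c in("side","top"):
    r=read_camera(c);cv2.imwrite(f"pics/{c}0.png",r["color"][:,:,::-1]);print(c,r["mtx"],r["eye"],r["rotation"],r.keys())
E
```

```text
{'t': 0.0, 'eef_pos': array([0.29631516, 0.60595925, 0.30292627]), 'tool_rot': array([ 5.40434833e-04,  8.48320390e-01,  5.29482440e-01, -7.54241601e-04]), 'gripper_width': 1.0026314971873693, 'contact_force': array([ 0.20754062, -0.37451498,  0.65263994])} 0.0726
side [[480.90046528   0.         276.32928202]
 [  0.         480.90046528 210.07950709]
 [  0.           0.           1.        ]] [0.24252524 0.89607266 0.82504912] [-0.1101133  -0.05995536  0.42545695  0.89625153] dict_keys(['color', 'mtx', 'eye', 'rotation'])
top [[395.94545087   0.         287.19908269]
 [  0.         395.94545087 202.94737184]
 [  0.           0.           1.        ]] [ 0.28211562 -0.00113349  1.02101963] [-0.67460745 -0.07168459  0.07783901  0.73055266] dict_keys(['color', 'mtx', 'eye', 'rotation'])
```

View pics/side0.png

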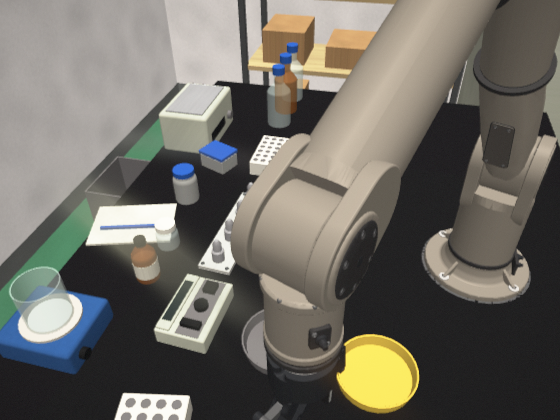

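View pics/top0.png

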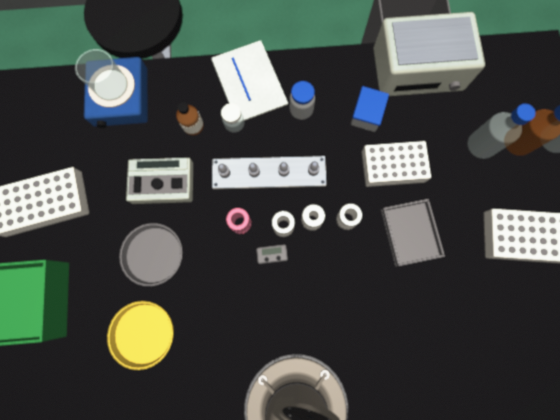

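```bash
cat > h.py <<'E'
from station import *
import numpy as np, cv2
from scipy.spatial.transform import Rotation as R
from scipy.optimize import minimize
def rot(q): return R.from_quat([q[1],q[2],q[3],q[0]])
def proj(c,P):
    p=rot(c["rotation"]).inv().apply(np.atleast_2d(P)-c["eye"])
    p=p*[1,-1,-1]; u=p@c["mtx"].T; return u[:,:2]/u[:,2:]
def ray(c,uv,z):
    d=np.linalg.inv(c["mtx"])@[uv[0],uv[1],1]; d=rot(c["rotation"]).apply(d*[1,-1,-1])
    return c["eye"]+d*(z-c["eye"][2])/d[2]
a=np.linspace(0,2*np.pi,48,endpoint=False)
def cyl(x,y,r,z0,z1,r1=None):
    r1=r1 or r
    return np.vstack([np.c_[x+r*np.cos(a),y+r*np.sin(a),0*a+z0],np.c_[x+r1*np.cos(a),y+r1*np.sin(a),0*a+z1]])
def boxp(x,y,t,lx,ly,z0,z1):
    q=np.array([[i*lx/2,j*ly/2] for i in(-1,1) for j in(-1,1)])@np.array([[np.cos(t),np.sin(t)],[-np.sin(t),np.cos(t)]])+[x,y]
    return np.vstack([np.c_[q,np.full(4,z)] for z in(z0,z1)])
def hullmask(c,P,s=4):
    h=cv2.convexHull(((proj(c,P)+.5)*s*16).astype(np.int32))
    m=np.zeros((420*s,560*s),np.uint8);cv2.fillConvexPoly(m,h,1,cv2.LINE_8,4)
    return cv2.resize(m.astype(np.float32),(560,420),interpolation=cv2.INTER_AREA)
def fit(c,mask,model,p0,step):
    mk=mask.astype(np.float32)
    def f(p):
        h=hullmask(c,model(*p));return 1-np.minimum(h,mk).sum()/np.maximum(h,mk).sum()
    sim=np.vstack([p0]+[np.array(p0)+np.eye(len(p0))[i]*step[i] for i in range(len(p0))])
    r=minimize(f,p0,method="Nelder-Mead",options=dict(initial_simplex=sim,xatol=2e-4,fatol=1e-4));return r.x,1-r.fun
E
python3 - <<'E'
from h import *
c=read_camera("top")
print("base",proj(c,[[0,0,0],[.5,0,0],[.5,.3,0]]))
for q in("sleeve1_mid","tub_in","tray_in","stand","console","round_key_top","square_key_top","bar_key_top","pin1"):
    for d in silhouettes("top",q):
        print(q,round(d["conf"],2),np.round(d["pixel"]),d["mask"].sum(), ray(c,d["pixel"][::-1],.035).round(3) if d["conf"]>.3 else "",end=" ")
        if d["conf"]<.3: print();continue
        p=list(ray(c,d["pixel"][::-1],.02)[:2])
        if q[:2]=="sl": print(fit(c,d["mask"],lambda x,y:cyl(x,y,.027,0,.07),p,[.01,.01]))
        elif q=="tub_in": print(fit(c,d["mask"],lambda x,y:cyl(x,y,.074,0,.028,.078),p,[.01,.01]))
        elif q=="tray_in": print(fit(c,d["mask"],lambda x,y,t:boxp(x,y,t,.15,.12,0,.028),p+[0.],[.01,.01,.2]),fit(c,d["mask"],lambda x,y,t:boxp(x,y,t,.15,.12,0,.028),p+[1.5],[.01,.01,.2]))
        elif q=="stand": print(fit(c,d["mask"],lambda x,y,t:boxp(x,y,t,.08,.3,0,.012),p+[0.],[.01,.01,.1]))
        elif q=="console": print(fit(c,d["mask"],lambda x,y,t:boxp(x,y,t,.11,.16,0,.04),p+[0.],[.01,.01,.1]))
        else: print(ray(c,d["pixel"][::-1],.053))
E
```

```text
base [[296.06234273 409.52542386]
 [280.08784444 203.94475387]
 [166.06090804 212.83403458]]
tub_in 0.7 [253. 149.] 3050 [0.394 0.333 0.035] (array([0.39515007, 0.33185413]), np.float64(0.9675261378288269))
tub_in 0.63 [333. 138.] 3515 [0.207 0.36  0.035] (array([0.20353015, 0.35893587]), np.float64(0.9751467108726501))
tub_in 0.5 [120. 188.] 666 [0.739 0.227 0.035] (array([0.77471056, 0.19170861]), np.float64(0.25992876291275024))
tub_in 0.45 [237. 412.] 2933 [ 0.383 -0.322  0.035] (array([ 0.39705145, -0.32763278]), np.float64(0.8080796599388123))
tub_in 0.25 [172. 270.] 3452  
tray_in 0.56 [234. 411.] 2952 [ 0.389 -0.322  0.035] (array([ 0.39816401, -0.33121765,  0.11460176]), np.float64(0.9758976101875305)) (array([ 0.39843677, -0.33148424,  1.39431174]), np.float64(0.7224668860435486))
stand 0.71 [173. 265.] 3384 [0.578 0.032 0.035] (array([ 0.58906407,  0.02291517, -0.0582731 ]), np.float64(0.9594652652740479))
stand 0.16 [183. 178.] 106  
console 0.87 [182. 161.] 2457 [0.575 0.301 0.035] (array([ 0.5846647 ,  0.30780997, -0.03817378]), np.float64(0.8276602625846863))
square_key_top 0.59 [182. 178.] 123 [0.572 0.256 0.035] [0.56674573 0.25176533 0.053     ]
square_key_top 0.48 [184. 136.] 110 [0.575 0.366 0.035] [0.56981869 0.35943904 0.053     ]
bar_key_top 0.48 [187. 137.] 120 [0.566 0.363 0.035] [0.56042355 0.35641621 0.053     ]
pin1 0.81 [173. 271.] 3254 [0.576 0.017 0.035] [0.57072156 0.01687763 0.053     ]
pin1 0.38 [217. 311.] 422 [ 0.453 -0.076  0.035] [ 0.44954156 -0.07427483  0.053     ]
```

```bash
python3 - <<'E'
from h import *
c=read_camera("top");I=c["color"][:,:,::-1]
J=cv2.resize(I[130:290,115:455],None,fx=2.35,fy=2.35,interpolation=cv2.INTER_CUBIC);cv2.imwrite("pics/z1.png",J)
J=cv2.resize(I[150:210,120:200],None,fx=8,fy=8,interpolation=cv2.INTER_CUBIC);cv2.imwrite("pics/z2.png",J)
g=I.min(2); m=(g>110).astype(np.uint8)
n,l,s,ce=cv2.connectedComponentsWithStats(m)
for i in range(1,n):
    if 150<s[i,4]<900:
        x,y,w,h,A=s[i];mk=l==i
        cs,_=cv2.findContours(mk.astype(np.uint8),cv2.RETR_EXTERNAL,cv2.CHAIN_APPROX_NONE);mm=np.zeros(mk.shape,np.uint8);cv2.drawContours(mm,cs,-1,1,-1)
        print(s[i],ce[i].round(1),fit(c,mm,lambda x,y:cyl(x,y,.027,0,.07),list(ray(c,ce[i],.035)[:2]),[.01,.01]))
for q in("sleeve1_mid","sleeve4_mid"):
  for cam in("top","side"): print(q,cam,[(d["conf"],d["pixel"]) for d in look_for(cam,q)])
E
```

```text
[490 113  20  29 376] [499.1 126.2] (array([ 0.6538219 , -0.59065267]), np.float64(0.5139215588569641))
[339 203  24  25 399] [350. 215.] (array([ 0.44820101, -0.17152892]), np.float64(0.8847701549530029))
[302 204  24  25 430] [313.  215.7] (array([ 0.45408079, -0.07959856]), np.float64(0.915057897567749))
[227 208  22  22 248] [237.5 218.7] (array([0.45858727, 0.10774845]), np.float64(0.771932065486908))
[272 211  23  24 372] [283.  222.2] (array([ 0.44336454, -0.00303033]), np.float64(0.9266164302825928))
[257 245  30  18 297] [271.5 254. ] (array([0.36759773, 0.03631897]), np.float64(0.5097837448120117))
sleeve1_mid top []
sleeve1_mid side [(0.4, [324.9, 189.3])]
sleeve4_mid top []
sleeve4_mid side []
```

View pics/z1.png

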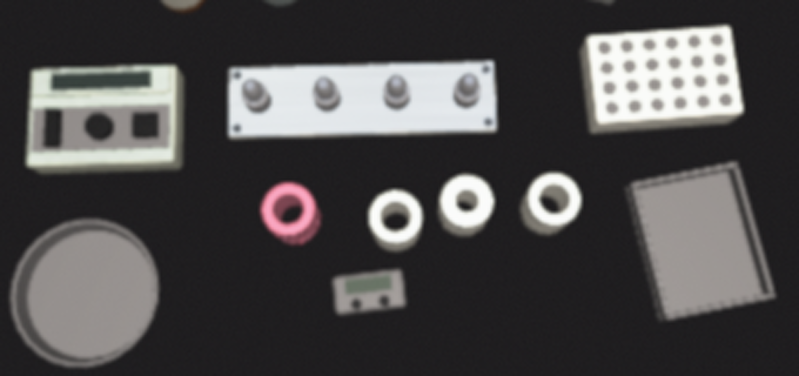

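View pics/z2.png

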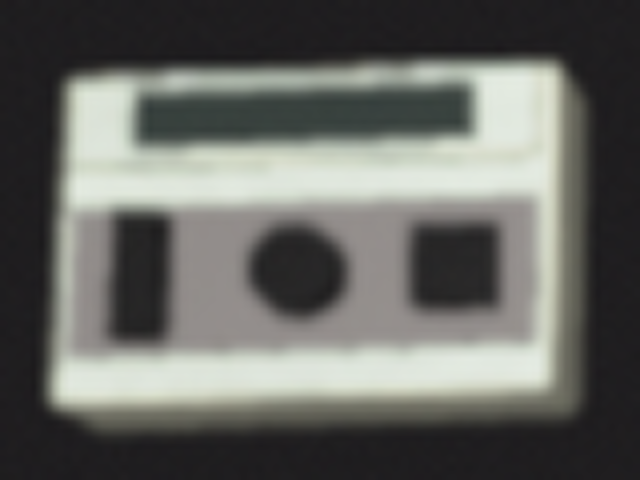

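```bash
cat >> h.py <<'E'
def fill(mk):
    cs,_=cv2.findContours(mk.astype(np.uint8),cv2.RETR_EXTERNAL,cv2.CHAIN_APPROX_NONE);mm=np.zeros(mk.shape,np.uint8);cv2.drawContours(mm,cs,-1,1,-1);return mm
def comp(m,uv,R=6):
    n,l,s,ce=cv2.connectedComponentsWithStats(m.astype(np.uint8))
    best=min((i for i in range(1,n) if s[i,4]>30),key=lambda i:np.hypot(*(ce[i]-uv)));return l==best
def disc(x,y,r,z): return np.c_[x+r*np.cos(a),y+r*np.sin(a),0*a+z]
E
python3 - <<'E'
from h import *
c=read_camera("top");I=c["color"].astype(int);g=I.min(2)
for n,uv in dict(A=(283,222),B=(313,216),C=(350,215)).items():
  for th in(150,185):
    m=fill(comp(g>th,uv));print(n,th,m.sum(),fit(c,m,lambda x,y:disc(x,y,.027,.07),ray(c,uv,.07)[:2],[.01,.01]))
    b=fill(comp((g<130)&(m>0),uv)); print("  bore px",b.sum())
for th in(100,140):
    m=fill(comp(g>th,(269,172)));r=fit(c,m,lambda x,y,t:boxp(x,y,t,.08,.3,0,.012),[.58,.03,0.],[.01,.01,.1]);print("stand",m.sum(),r)
for th in(100,):
    m=fill(comp(g>th,(160,180)));print("console",m.sum(),fit(c,m,lambda x,y,t:boxp(x,y,t,.11,.16,0,.04),[.58,.3,0.],[.01,.01,.1]))
for n,uv in dict(bar=(137,184),rnd=(157,184),sq=(177,183)).items():
    k=comp(g<70,uv)
    sub=(g<75); sub[:172]=0;sub[195:]=0;sub[:,:130]=0;sub[:,186:]=0
    k=comp(sub,uv);ce=np.argwhere(k).mean(0)[::-1];print(n,k.sum(),ce,ray(c,ce,.053))
x,y,t=r[0]
tips=[[x-np.sin(t)*d,y+np.cos(t)*d,.072] for d in(-.117,-.039,.039,.117)]
feet=[[p[0],p[1],.012] for p in tips]
print(np.round(tips,4))
J=cv2.resize(c["color"][150:200,200:340,::-1],None,fx=5,fy=5,interpolation=cv2.INTER_CUBIC)
for P,col in((tips,(0,0,255)),(feet,(0,255,0)),(boxp(x,y,t,.08,.3,.012,.012),(255,0,255))):
    for u in proj(c,P): cv2.circle(J,tuple(((u-[200,150]+.5)*5).astype(int)),3,col,-1)
cv2.imwrite("pics/z3.png",J)
E
```

```text
A 150 407 (array([ 0.44027446, -0.00295456]), np.float64(0.9452409744262695))
  bore px 101
A 185 378 (array([ 0.44039108, -0.00332489]), np.float64(0.9502779841423035))
  bore px 101
B 150 400 (array([ 0.45057446, -0.07826889]), np.float64(0.9518857598304749))
  bore px 49
B 185 375 (array([ 0.45088562, -0.07844823]), np.float64(0.9512585997581482))
  bore px 49
C 150 397 (array([ 0.44583185, -0.16895565]), np.float64(0.958561360836029))
  bore px 96
C 185 377 (array([ 0.44593832, -0.1691592 ]), np.float64(0.9589768052101135))
  bore px 96
stand 3500 (array([ 0.58864153,  0.02382056, -0.05401023]), np.float64(0.9743019938468933))
stand 3344 (array([ 0.58907988,  0.02434586, -0.05437995]), np.float64(0.967094898223877))
console 2719 (array([ 0.58632983,  0.31035302, -0.07995493]), np.float64(0.9202175140380859))
bar 107 [137.02803738 184.28971963] [0.56802727 0.35634591 0.053     ]
rnd 99 [156.71717172 183.43434343] [0.56631487 0.30674628 0.053     ]
sq 102 [176.47058824 182.60784314] [0.56451226 0.25693813 0.053     ]
[[ 0.5827 -0.0925  0.072 ]
 [ 0.587  -0.0146  0.072 ]
 [ 0.5912  0.0633  0.072 ]
 [ 0.5954  0.1412  0.072 ]]
```

View pics/z3.png

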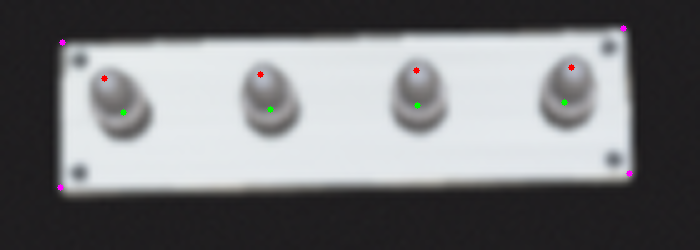

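```bash
cat >> h.py <<'E'
def down(yaw): # x axis at yaw, z down
    cy,sy=np.cos(yaw),np.sin(yaw); return R.from_matrix(np.array([[cy,sy,0],[sy,-cy,0],[0,0,-1]]))
def plan(*tg):
    o=get_obs();T=rot(o["tool_rot"]);x=T.as_matrix()[:,0]
    print("t",round(o["t"],2),"pos",o["eef_pos"].round(4),"yaw",np.degrees(np.arctan2(x[1],x[0])).round(2),"w",round(o["gripper_width"],3),"F",np.round(o["contact_force"],1))
    for p in tg:
        print(p,"shift",(T.inv().apply(np.array(p[:3])-o["eef_pos"])/.025).round(2),"turn",(np.degrees((T.inv()*down(np.radians(p[3]))).as_rotvec())/10).round(2))
E
python3 -c "
from h import *
plan((.55,.2,.28,-3.1),(.446,-.169,.25,-3.1))"
```

```text
t 0.9 pos [0.2965 0.6064 0.3039] yaw 63.94 w 0.999 F [-0.1  0.   0.2]
(0.55, 0.2, 0.28, -3.1) shift [-10.15  16.25   0.96] turn [-0.  -0.   6.7]
(0.446, -0.169, 0.25, -3.1) shift [-25.24  19.     2.16] turn [-0.  -0.   6.7]
```

{"api": "apply_moves", "payload": {
  "moves": [
    [[-10.15,16.25,0.96],[0,0,6.7],1],
    [[-10.15,16.25,0.96],[0,0,6.7],1],
    [[-10.15,16.25,0.96],[0,0,6.7],1],
    [[-10.15,16.25,0.96],[0,0,6.7],1],
    [[-10.15,16.25,0.96],[0,0,6.7],1],
    [[-10.15,16.25,0.96],[0,0,6.7],1],
    [[-10.15,16.25,0.96],[0,0,6.7],1],
    [[-10.15,16.25,0.96],[0,0,6.7],1],
    [[-25.24,19,2.16],[0,0,6.7],1],
    [[-25.24,19,2.16],[0,0,6.7],1],
    [[-25.24,19,2.16],[0,0,6.7],1],
    [[-25.24,19,2.16],[0,0,6.7],1],
    [[-25.24,19,2.16],[0,0,6.7],1],
    [[-25.24,19,2.16],[0,0,6.7],1],
    [[-25.24,19,2.16],[0,0,6.7],1],
    [[-25.24,19,2.16],[0,0,6.7],1]
  ]
}}

```text
t: 2.9
eef_pos: [0.4461, -0.1693, 0.25]
tool_rot: [-0.0, 1.0, -0.027, 0.0]
contact_force: [1.0, 0.2, 0.5]
gripper_width: 0.994
```

```bash
python3 - <<'E'
from h import *
c=read_camera("side");cv2.imwrite("pics/side1.png",c["color"][:,:,::-1])
c=read_camera("top");cv2.imwrite("pics/top1.png",c["color"][:,:,::-1])
plan((.446,-.169,.108,-3.1))
E
```

```text
t 3.0 pos [ 0.4468 -0.1676  0.2499] yaw -2.92 w 0.997 F [ 0.7 -0.7  0.4]
(0.446, -0.169, 0.108, -3.1) shift [-0.03  0.06  5.68] turn [-0.   -0.    0.02]
```

View pics/side1.png

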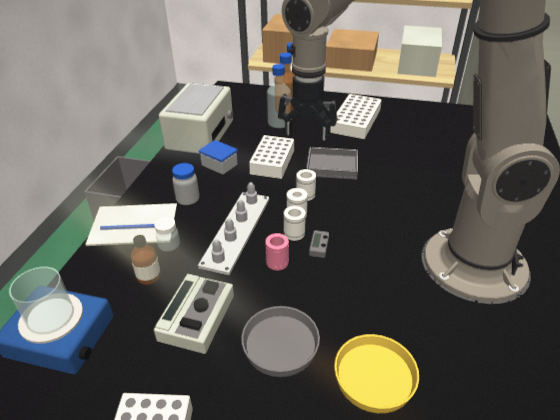

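View pics/top1.png

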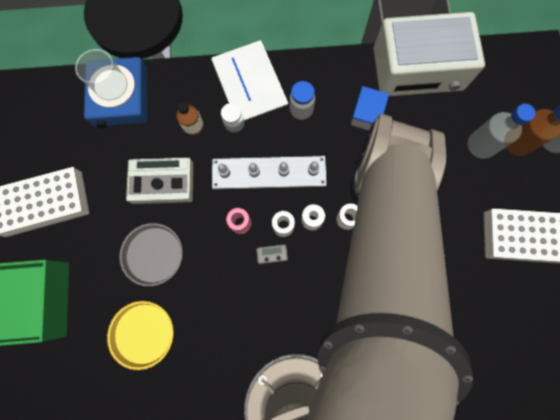

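```bash
python3 - <<'E'
from h import *
c=read_camera("side");I=c["color"].astype(int);g=I.min(2)
W={"A":(.440,-.003),"B":(.451,-.0785),"C":(.446,-.169)}
stand=(.5889,.024,-.0542)
J=c["color"][:,:,::-1].copy();J=cv2.resize(J[140:400,150:410],None,fx=3,fy=3,interpolation=cv2.INTER_CUBIC)
def dr(P,col,closed=True):
    u=((proj(c,P)-[150,140]+.5)*3).astype(np.int32);cv2.polylines(J,[u],closed,col,1)
for n,p in W.items(): dr(disc(*p,.027,.07),(0,0,255));dr(disc(*p,.027,0),(0,0,255))
dr(boxp(*stand,.08,.3,.012,.012)[[0,1,3,2]],(255,0,255))
x,y,t=stand
for d in(-.117,-.039,.039,.117): dr(disc(x-np.sin(t)*d,y+np.cos(t)*d,.005,.072),(0,0,255));dr(disc(x-np.sin(t)*d,y+np.cos(t)*d,.015,.012),(0,200,0))
for k in((.568,.3563),(.5663,.3067),(.5645,.2569)): dr(disc(*k,.015,.053),(0,0,255))
dr(disc(.395,.332,.078,.028),(0,0,255))
dr(boxp(.398,-.331,.115,.15,.12,.028,.028)[[0,1,3,2]],(0,0,255))
cv2.imwrite("pics/z4.png",J[:, :])
E
```

```text
(no output)
```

View pics/z4.png

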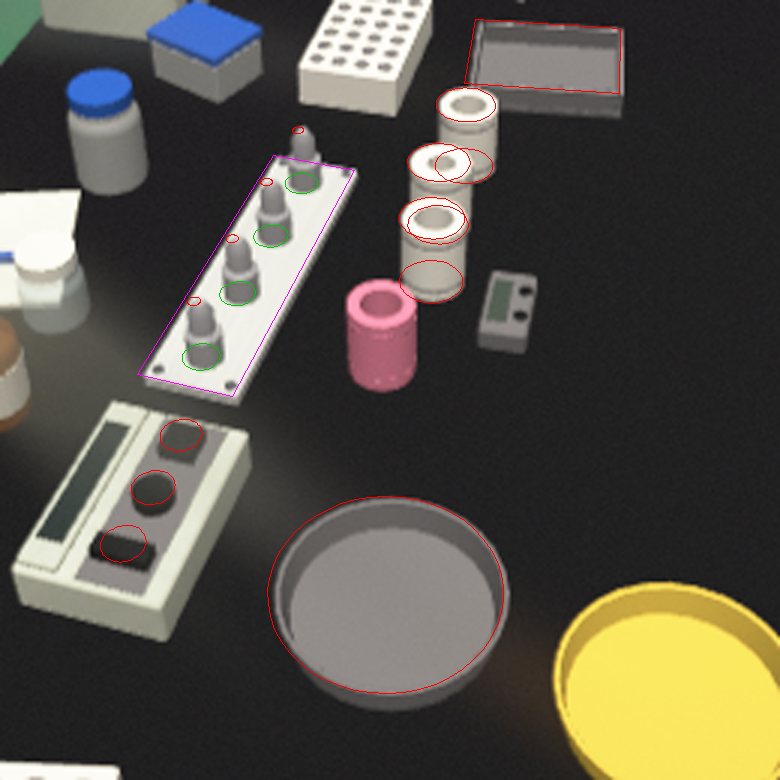

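```bash
python3 - <<'E'
from h import *
c=read_camera("side");I=c["color"].astype(int);g=I.min(2)
for n,p,uv in(("A",(.440,-.003),(294,216)),("B",(.451,-.0785),(297,197)),("C",(.446,-.169),(306,177))):
    for th in(165,190):
        m=g>th; u=proj(c,disc(*p,.032,.07)); w=np.zeros(m.shape,np.uint8);cv2.fillConvexPoly(w,np.round(u).astype(np.int32),1)
        m=fill((m&(w>0)));print(n,m.sum(),fit(c,m,lambda x,y:disc(x,y,.027,.07),p,[.01,.01]))
q=silhouettes("side","stand");print([(d["conf"],d["pixel"],d["mask"].sum()) for d in q])
# plate top corners by bright hull of plate (exclude pins by quad approx)
m=(g>140); k=comp(m,(235,232));cs,_=cv2.findContours(k.astype(np.uint8),cv2.RETR_EXTERNAL,cv2.CHAIN_APPROX_NONE)
print(k.sum()); kk=(k|cv2.morphologyEx(k.astype(np.uint8),cv2.MORPH_CLOSE,np.ones((25,25)))>0).astype(np.uint8)
print("stand",fit(c,kk,lambda x,y,t:boxp(x,y,t,.08,.3,.012,.012),(.588,.024,-.05),[.01,.01,.1]))
for qn,f,p in(("tub_in",lambda x,y:cyl(x,y,.074,0,.028,.078),(.395,.332)),("console",lambda x,y,t:boxp(x,y,t,.11,.16,0,.04),(.582,.306,-.04)),("tray_in",lambda x,y,t:boxp(x,y,t,.15,.12,0,.028),(.398,-.331,.115))):
    for d in silhouettes("side",qn):
        if d["conf"]>.3: print(qn,d["conf"],d["pixel"],d["mask"].sum(),fit(c,d["mask"],f,p,[.01,.01,.05][:len(p)]))
sub=g<75
w=np.zeros(g.shape,bool);w[275:335,180:222]=1
n,l,s,ce=cv2.connectedComponentsWithStats((sub&w).astype(np.uint8))
for i in range(1,n):
    if s[i,4]>40: print(s[i],ce[i],ray(c,ce[i],.053),ray(c,ce[i],.046))
E
```

```text
A 273 (array([ 0.43792813, -0.00353066]), np.float64(0.8774954676628113))
A 245 (array([ 0.43805364, -0.00300696]), np.float64(0.9491905570030212))
B 238 (array([ 0.44791753, -0.07788342]), np.float64(0.8825371861457825))
B 216 (array([ 0.44838473, -0.0778472 ]), np.float64(0.9358575940132141))
C 190 (array([ 0.44277989, -0.16753758]), np.float64(0.9150305986404419))
C 182 (array([ 0.4427574 , -0.16867075]), np.float64(0.9325805306434631))
[(0.69, [235.0, 231.5], np.int64(2787))]
1958
stand (array([ 0.58495312,  0.02769257, -0.05574081]), np.float64(0.9647660255432129))
tub_in 0.7 [373.4, 376.1] 5148 (array([0.395, 0.332]), np.float64(0.0))
tub_in 0.62 [342.1, 279.7] 4278 (array([0.39119155, 0.33059656]), np.float64(0.9558977484703064))
console 0.57 [316.1, 191.8] 3405 (array([ 0.58163983,  0.30718053, -0.03930074]), np.float64(0.8056504726409912))
console 0.43 [306.5, 200.0] 170 (array([0.56139441, 0.20786381, 0.32600203]), np.float64(0.05179572105407715))
tray_in 0.84 [163.5, 334.9] 1369 (array([ 0.39349683, -0.32890876,  0.13030212]), np.float64(0.905102550983429))
[199 275  23   6  78] [213.20512821 276.6025641 ] [0.56553986 0.2334608  0.053     ] [0.56846856 0.22745304 0.046     ]
[203 281  15  13 136] [210.10294118 287.30147059] [0.56124385 0.2641943  0.053     ] [0.5641336  0.25846519 0.046     ]
[194 298  14  14 155] [200.52903226 304.81935484] [0.56361204 0.31379736 0.053     ] [0.56652326 0.308518   0.046     ]
[180 317  22  13 192] [190.41145833 323.50520833] [0.56577553 0.36289073 0.053     ] [0.56870637 0.35805649 0.046     ]
[215 321   7  14  56] [219.  329.5] [0.50584223 0.36301148 0.053     ] [0.50822967 0.35817833 0.046     ]
```

{"api": "apply_moves", "payload": {
  "moves": [
    [[-0.07,0,2.5],[0,0,0],1],
    [[-0.07,0,4.5],[0,0,0],1],
    [[-0.07,0,5.68],[0,0,0],1],
    [[-0.07,0,5.68],[0,0,0],1],
    [[-0.07,0,5.68],[0,0,0],-1],
    [[-0.07,0,5.68],[0,0,0],-1],
    [[-0.07,0,5.68],[0,0,0],-1],
    [[-0.07,0,5.68],[0,0,0],-1],
    [[-0.07,0,5.68],[0,0,0],-1]
  ],
  "force": 40
}}

```text
t: 4.42
eef_pos: [0.4453, -0.1692, 0.1096]
tool_rot: [0.0, 1.0, -0.027, 0.002]
contact_force: [-1.1, 0.1, 5.8]
gripper_width: 0.628
```

```bash
python3 - <<'E'
from h import *
c=read_camera("side");cv2.imwrite("pics/s2.png",cv2.resize(c["color"][80:280,200:400,::-1],None,fx=3,fy=3))
plan((.446,-.169,.21,-3.1),(.5806,-.0908,.21,-3.1))
E
```

```text
t 4.47 pos [ 0.4452 -0.1692  0.1096] yaw -3.05 w 0.627 F [-0.7  0.5  6.5]
(0.446, -0.169, 0.21, -3.1) shift [ 0.04 -0.01 -4.02] turn [-0.   -0.02  0.01]
(0.5806, -0.0908, 0.21, -3.1) shift [ 5.25 -3.42 -4.  ] turn [-0.   -0.02  0.01]
```

View pics/s2.png

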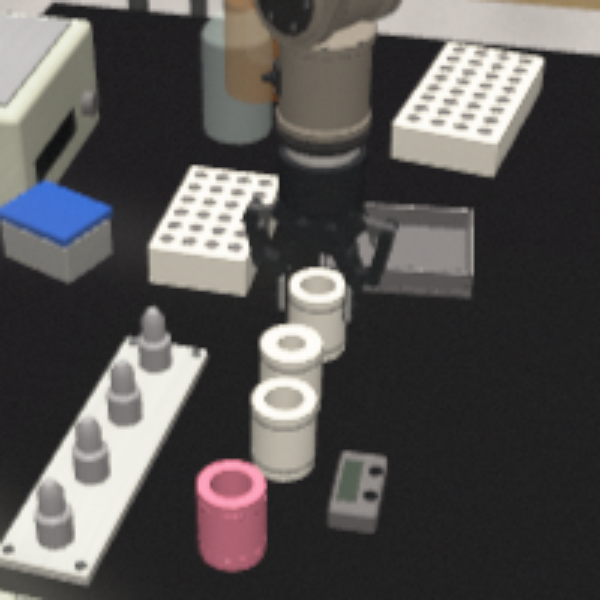

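{"api": "apply_moves", "payload": {
  "moves": [
    [[0,0,-2],[0,0,0],-1],
    [[0,0,-4],[0,0,0],-1],
    [[2,-1.2,-4],[0,0,0],-1],
    [[4,-2.6,-4],[0,0,0],-1],
    [[5.2,-3.4,-4],[0,0,0],-1],
    [[5.25,-3.42,-4],[0,0,0],-1],
    [[5.25,-3.42,-4],[0,0,0],-1]
  ]
}}

```text
t: 5.35
eef_pos: [0.5793, -0.0911, 0.2085]
tool_rot: [0.0, 1.0, -0.027, 0.0]
contact_force: [0.5, -0.8, -1.1]
gripper_width: 0.623
```

```bash
python3 - <<'E'
from h import *
c=read_camera("side");cv2.imwrite("pics/s3.png",cv2.resize(c["color"][80:280,150:350,::-1],None,fx=3,fy=3))
c=read_camera("top");cv2.imwrite("pics/t3.png",cv2.resize(c["color"][130:270,180:380,::-1],None,fx=3,fy=3))
plan((.5806,-.0908,.18,-3.1))
E
```

```text
t 5.45 pos [ 0.5789 -0.0917  0.2084] yaw -3.16 w 0.629 F [-0.3 -0.2 -0.8]
(0.5806, -0.0908, 0.18, -3.1) shift [ 0.07 -0.04  1.13] turn [ 0.    0.   -0.01]
```

View pics/s3.png

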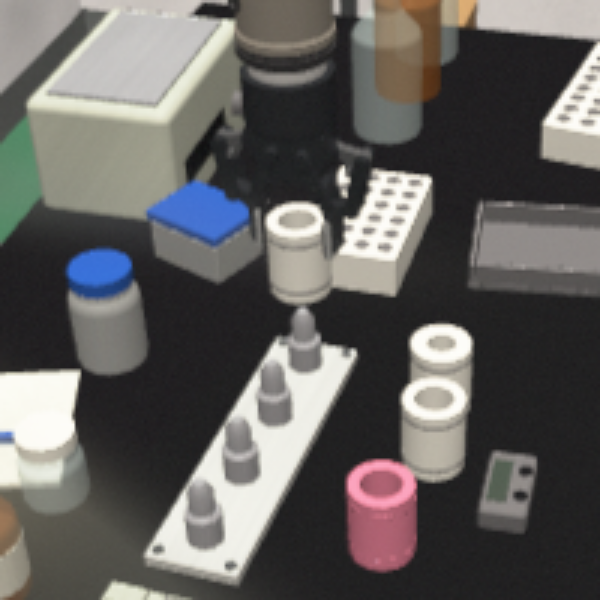

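View pics/t3.png

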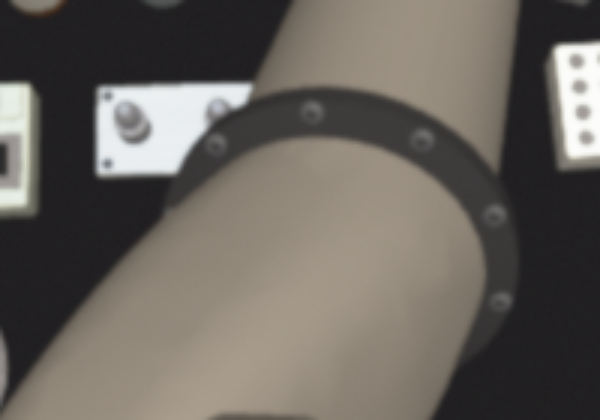

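```bash
cat >> h.py <<'E'
def siderim(p,z,ths=(150,180),r=.027,save=None):
    c=read_camera("side");g=c["color"].astype(int).min(2)
    w=np.zeros(g.shape,np.uint8);cv2.fillConvexPoly(w,np.round(proj(c,disc(*p,.033,z))).astype(np.int32),1)
    for th in ths:
        m=fill((g>th)&(w>0));print("rim",m.sum(),fit(c,m,lambda x,y:disc(x,y,r,z),p,[.006,.006]))
    if save:
        J=c["color"][:,:,::-1]; u=proj(c,[[*p,z]])[0].astype(int);cv2.imwrite(save,cv2.resize(J[max(0,u[1]-60):u[1]+60,max(0,u[0]-60):u[0]+60],None,fx=5,fy=5,interpolation=cv2.INTER_CUBIC))
E
python3 -c "
from h import *
siderim((.579,-.091),.169,(110,150,180),save='pics/s4.png')"
```

```text
rim 237 (array([ 0.57769812, -0.08599518]), np.float64(0.7836870551109314))
rim 211 (array([ 0.57750026, -0.08840439]), np.float64(0.8243657946586609))
rim 187 (array([ 0.57746269, -0.08981983]), np.float64(0.8866707682609558))
```

View pics/s4.png

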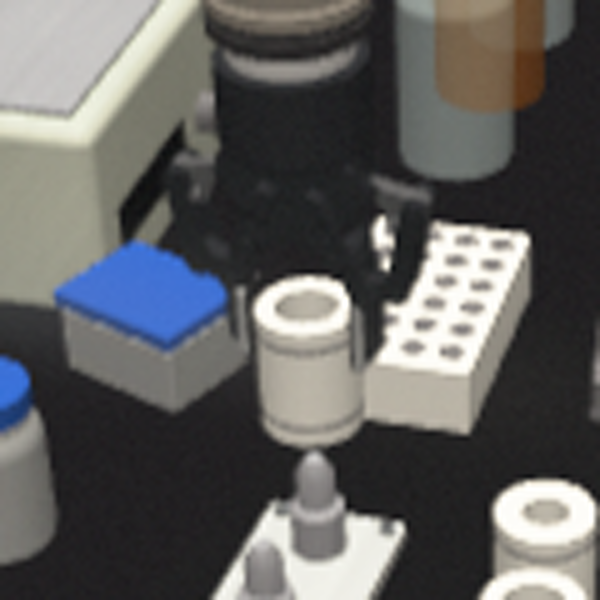

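{"api": "apply_moves", "payload": {
  "moves": [
    [[0.04,0,1],[0,0,0],-1],
    [[0.04,0,1.6],[0,0,0],-1],
    [[0.04,0,2.2],[0,0,0],-1],
    [[0.04,0,2.8],[0,0,0],-1],
    [[0.04,0,3.3],[0,0,0],-1],
    [[0.04,0,3.4],[0,0,0],-1],
    [[0.04,0,3.4],[0,0,0],-1]
  ]
}}

```text
t: 6.38
eef_pos: [0.5806, -0.0912, 0.1226]
tool_rot: [0.0, 1.0, -0.027, -0.0]
contact_force: [-1.0, -2.4, -3.0]
gripper_width: 0.625
```

{"api": "apply_moves", "payload": {
  "moves": [
    [[0,0,0],[0,0,0],0.7],
    [[0,0,0],[0,0,0],1],
    [[0,0,0],[0,0,0],1],
    [[0,0,-1],[0,0,0],1],
    [[0,0,-2.5],[0,0,0],1],
    [[0,0,-4],[0,0,0],1],
    [[-2,0,-4],[0,0,0],1],
    [[-4,0,-4],[0,0,0],1],
    [[-5.2,0,-4],[0,0,0],1],
    [[-5.2,0,-4],[0,0,0],1]
  ]
}}

```text
t: 7.62
eef_pos: [0.449, -0.0836, 0.223]
tool_rot: [-0.001, 1.0, -0.027, -0.0]
contact_force: [0.4, -0.1, 0.6]
gripper_width: 1.0
```

```bash
python3 - <<'E'
from h import *
siderim((.5785,-.089),.082,(165,180),save='pics/s5.png')
siderim((.448,-.078),.07,(165,190))
plan((.4495,-.078,.109,-3.1))
E
```

```text
rim 208 (array([ 0.5782306, -0.0904291]), np.float64(0.8854805827140808))
rim 193 (array([ 0.57856869, -0.09164715]), np.float64(0.9314427971839905))
rim 224 (array([ 0.44859017, -0.07710863]), np.float64(0.9083447456359863))
rim 211 (array([ 0.44860465, -0.07742017]), np.float64(0.9380911588668823))
t 7.72 pos [ 0.4519 -0.0835  0.2234] yaw -3.03 w 1.001 F [-0.3  1.1  0.7]
(0.4495, -0.078, 0.109, -3.1) shift [-0.12 -0.21  4.58] turn [-0.   -0.01  0.01]
```

View pics/s5.png

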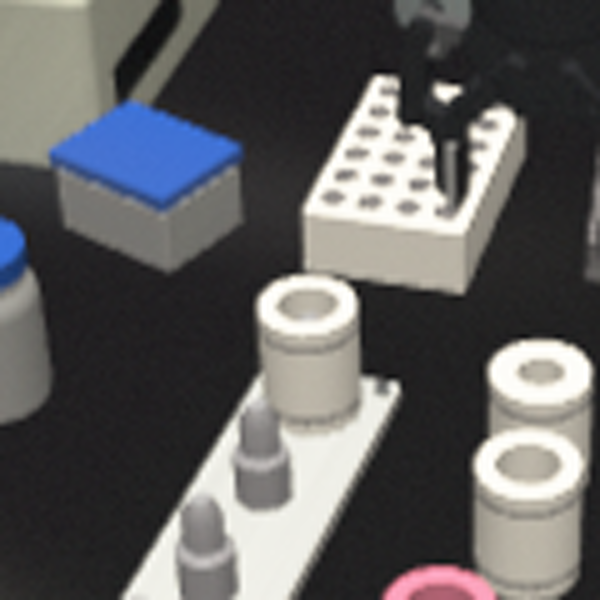

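{"api": "apply_moves", "payload": {
  "moves": [
    [[-0.08,-0.21,2],[0,0,0],1],
    [[-0.08,-0.21,3.8],[0,0,0],1],
    [[-0.08,-0.21,4.55],[0,0,0],1],
    [[-0.08,-0.21,4.55],[0,0,0],1],
    [[-0.08,-0.21,4.55],[0,0,0],-1],
    [[-0.08,-0.21,4.55],[0,0,0],-1],
    [[-0.08,-0.21,4.55],[0,0,0],-1],
    [[-0.08,-0.21,4.55],[0,0,0],-1],
    [[-0.08,-0.21,4.55],[0,0,0],-1]
  ]
}}

```text
t: 8.85
eef_pos: [0.4503, -0.0785, 0.1104]
tool_rot: [-0.0, 1.0, -0.027, 0.001]
contact_force: [-1.4, -0.0, 6.3]
gripper_width: 0.626
```

```bash
python3 - <<'E'
from h import *
siderim((.448,-.078),.07,(165,190))
plan((.5835,-.0125,.21,-3.1))
E
```

```text
rim 217 (array([ 0.44894598, -0.07711095]), np.float64(0.8884921669960022))
rim 205 (array([ 0.44952101, -0.07728546]), np.float64(0.9154443740844727))
t 8.9 pos [ 0.4503 -0.0785  0.1104] yaw -3.07 w 0.617 F [-2.1  0.4  6.5]
(0.5835, -0.0125, 0.21, -3.1) shift [ 5.19 -2.92 -3.97] turn [-0.   -0.02  0.  ]
```

{"api": "apply_moves", "payload": {
  "moves": [
    [[0,0,-2],[0,0,0],-1],
    [[0,0,-4.4],[0,0,0],-1],
    [[2,-1.1,-4.4],[0,0,0],-1],
    [[4,-2.2,-4.4],[0,0,0],-1],
    [[5.2,-2.92,-4.4],[0,0,0],-1],
    [[5.2,-2.92,-4.4],[0,0,0],-1],
    [[5.2,-2.92,-4.4],[0,0,0],-1]
  ]
}}

```text
t: 9.78
eef_pos: [0.5822, -0.0131, 0.2192]
tool_rot: [0.0, 1.0, -0.027, -0.0]
contact_force: [-0.4, -0.2, -0.5]
gripper_width: 0.624
```

```bash
python3 - <<'E'
from h import *
plan((.584,-.0125,.152,-3.1))
z=get_obs()["eef_pos"][2]-.0754+.035
siderim((.583,-.011),z,(165,180),save='pics/s6.png')
E
```

```text
t 9.78 pos [ 0.5822 -0.0131  0.2192] yaw -3.09 w 0.624 F [-0.4 -0.2 -0.5]
(0.584, -0.0125, 0.152, -3.1) shift [ 0.07 -0.03  2.69] turn [0. 0. 0.]
rim 230 (array([ 0.5813776, -0.0107479]), np.float64(0.8480725884437561))
rim 215 (array([ 0.58133426, -0.01177909]), np.float64(0.8740074038505554))
```

View pics/s6.png

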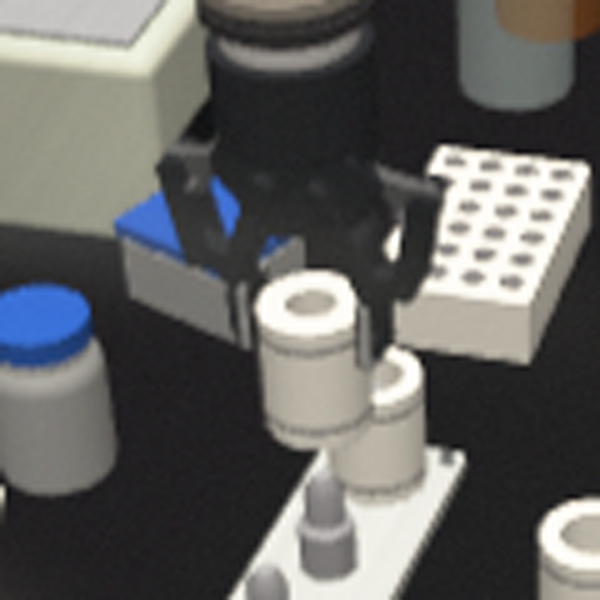

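{"api": "apply_moves", "payload": {
  "moves": [
    [[0.06,-0.02,0.8],[0,0,0],-1],
    [[0.06,-0.02,1.4],[0,0,0],-1],
    [[0.06,-0.02,1.9],[0,0,0],-1],
    [[0.06,-0.02,2.3],[0,0,0],-1],
    [[0.06,-0.02,2.6],[0,0,0],-1],
    [[0.06,-0.02,2.6],[0,0,0],-1]
  ]
}}

```text
t: 10.58
eef_pos: [0.5846, -0.0127, 0.1537]
tool_rot: [0.0, 1.0, -0.027, -0.0]
contact_force: [0.9, -3.7, -2.9]
gripper_width: 0.621
```

{"api": "apply_moves", "payload": {
  "moves": [
    [[0,0,0.1],[0,0,0],-1],
    [[0,0,0.1],[0,0,0],-1],
    [[0,0,0.1],[0,0,0],-1]
  ]
}}

```text
t: 10.95
eef_pos: [0.5847, -0.0125, 0.153]
tool_rot: [-0.0, 1.0, -0.027, 0.0]
contact_force: [-3.9, -1.9, 9.9]
gripper_width: 0.618
```

{"api": "apply_moves", "payload": {
  "moves": [
    [[0,0,0],[0,0,0],0.7],
    [[0,0,0],[0,0,0],1],
    [[0,0,0],[0,0,0],1],
    [[0,0,-1],[0,0,0],1],
    [[0,0,-2.5],[0,0,0],1],
    [[0,0,-3],[0,0,0],1],
    [[-2,0,-3],[0,0,0],1],
    [[-4,-0.2,-3],[0,0,0],1],
    [[-5.83,-0.7,-3],[0,0,0],1],
    [[-5.83,-0.7,-3],[0,0,0],1],
    [[-5.83,-0.7,-3],[0,0,0],1]
  ]
}}

```text
t: 12.32
eef_pos: [0.4407, 0.0135, 0.2268]
tool_rot: [-0.0, 1.0, -0.026, 0.001]
contact_force: [1.0, 0.7, 0.3]
gripper_width: 1.0
```

```bash
python3 - <<'E'
from h import *
plan((.4393,-.0035,.109,-3.1))
siderim((.583,-.011),.112,(165,180),save='pics/s7.png')
siderim((.438,-.003),.07,(165,180))
E
```

```text
t 12.32 pos [0.4407 0.0135 0.2268] yaw -3.02 w 1.0 F [1.  0.7 0.3]
(0.4393, -0.0035, 0.109, -3.1) shift [-0.02  0.68  4.71] turn [-0.   -0.01  0.01]
rim 271 (array([ 0.58334127, -0.01211307]), np.float64(0.8201373219490051))
rim 251 (array([ 0.58294393, -0.01238683]), np.float64(0.8783251047134399))
rim 258 (array([ 0.43841338, -0.00248816]), np.float64(0.9008987545967102))
rim 244 (array([ 0.43862093, -0.00273156]), np.float64(0.9423028826713562))
```

View pics/s7.png

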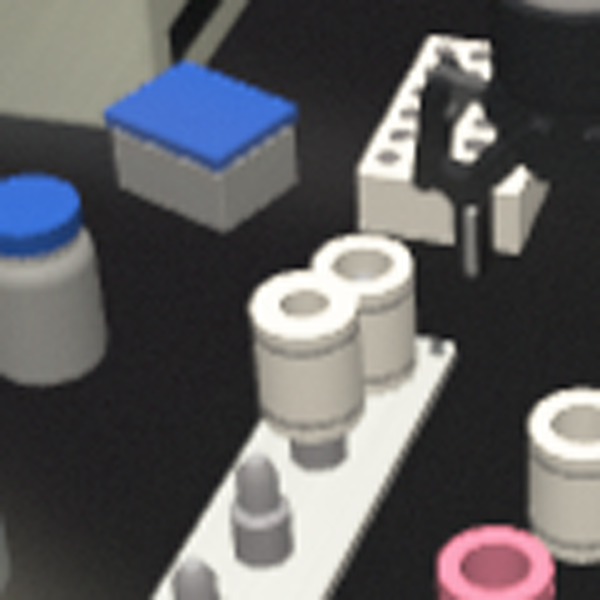

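{"api": "apply_moves", "payload": {
  "moves": [
    [[0,0.68,2],[0,0,0],1],
    [[0,0.68,3.8],[0,0,0],1],
    [[0,0.68,4.66],[0,0,0],1],
    [[0,0.68,4.66],[0,0,0],1],
    [[0,0.68,4.66],[0,0,0],-1],
    [[0,0.68,4.66],[0,0,0],-1],
    [[0,0.68,4.66],[0,0,0],-1],
    [[0,0.68,4.66],[0,0,0],-1],
    [[0,0.68,4.66],[0,0,0],-1]
  ]
}}

```text
t: 13.55
eef_pos: [0.44, -0.0037, 0.1114]
tool_rot: [-0.0, 1.0, -0.027, 0.001]
contact_force: [-0.8, 0.3, 6.9]
gripper_width: 0.621
```

```bash
python3 - <<'E'
from h import *
siderim((.438,-.003),.07,(165,180))
plan((.5927,.142,.22,-3.1))
E
```

```text
rim 250 (array([ 0.4392163 , -0.00225205]), np.float64(0.8898183703422546))
rim 236 (array([ 0.43900304, -0.00277908]), np.float64(0.9204999804496765))
t 13.6 pos [ 0.44   -0.0037  0.1113] yaw -3.05 w 0.62 F [-1.7 -0.5  6.9]
(0.5927, 0.142, 0.22, -3.1) shift [ 5.8  -6.15 -4.33] turn [-0.   -0.01  0.  ]
```

{"api": "apply_moves", "payload": {
  "moves": [
    [[0,0,-2],[0,0,0],-1],
    [[0,0,-4.4],[0,0,0],-1],
    [[1,-2,-4.4],[0,0,0],-1],
    [[2.5,-4,-4.4],[0,0,0],-1],
    [[4.4,-5.5,-4.4],[0,0,0],-1],
    [[5.83,-6.18,-4.4],[0,0,0],-1],
    [[5.83,-6.18,-4.4],[0,0,0],-1],
    [[5.83,-6.18,-4.4],[0,0,0],-1]
  ]
}}

```text
t: 14.6
eef_pos: [0.592, 0.142, 0.2201]
tool_rot: [0.0, 1.0, -0.027, -0.001]
contact_force: [0.1, -0.3, -1.8]
gripper_width: 0.611
```

```bash
python3 - <<'E'
from h import *
plan((.5927,.143,.1255,-3.1))
z=get_obs()["eef_pos"][2]-.0763+.035
siderim((.5915,.1445),z,(165,180),save='pics/s8.png')
E
```

```text
t 14.6 pos [0.592  0.142  0.2201] yaw -3.09 w 0.611 F [ 0.1 -0.3 -1.8]
(0.5927, 0.143, 0.1255, -3.1) shift [ 0.03 -0.04  3.78] turn [0.   0.01 0.  ]
rim 287 (array([0.59087668, 0.14452871]), np.float64(0.831031858921051))
rim 270 (array([0.59158276, 0.14457513]), np.float64(0.852923572063446))
```

View pics/s8.png

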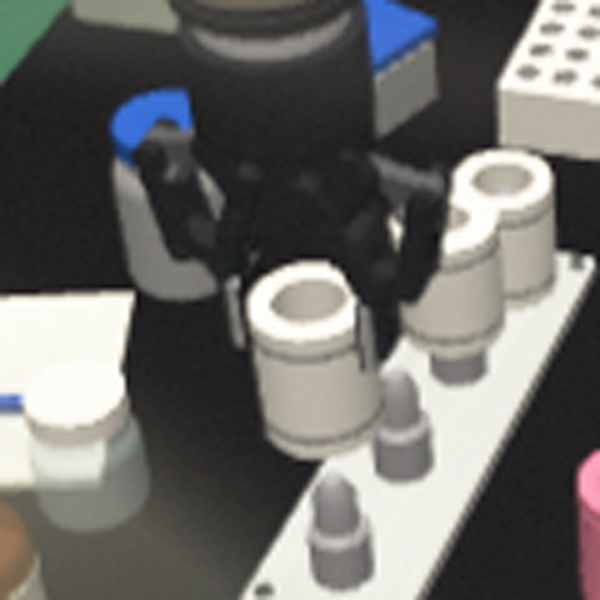

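{"api": "apply_moves", "payload": {
  "moves": [
    [[0.03,-0.02,1],[0,0,0],-1],
    [[0.03,-0.02,1.6],[0,0,0],-1],
    [[0.03,-0.02,2.2],[0,0,0],-1],
    [[0.03,-0.02,2.8],[0,0,0],-1],
    [[0.03,-0.02,3.4],[0,0,0],-1],
    [[0.03,-0.02,3.8],[0,0,0],-1],
    [[0.03,-0.02,3.8],[0,0,0],-1],
    [[0.03,-0.02,3.8],[0,0,0],0.7],
    [[0.03,-0.02,3.8],[0,0,0],1],
    [[0.03,-0.02,3.8],[0,0,0],1]
  ]
}}

```text
t: 15.9
eef_pos: [0.5939, 0.144, 0.1255]
tool_rot: [-0.001, 1.0, -0.026, 0.0]
contact_force: [-0.7, 1.0, -0.4]
gripper_width: 0.999
```

{"api": "apply_moves", "payload": {
  "moves": [
    [[0,0,-1.5],[0,0,0],1],
    [[0,0,-3],[0,0,0],1],
    [[0,0,-3.6],[0,0,0],-1],
    [[0,-2.5,-3.2],[0,0,0],-1],
    [[-0.4,-4.5,-2.6],[0,0,0],-1],
    [[-0.75,-6.6,-2],[0,0,0],-1],
    [[-0.75,-6.6,-2],[0,0,0],-1],
    [[-0.75,-6.6,-2],[0,0,0],-1],
    [[-0.75,-6.6,-2],[0,0,0],-1]
  ]
}}

```text
t: 17.02
eef_pos: [0.5844, 0.3071, 0.1754]
tool_rot: [0.0, 1.0, -0.028, 0.0]
contact_force: [-0.3, 0.5, -0.8]
gripper_width: -0.002
```

```bash
python3 - <<'E'
from h import *
plan((.565,.3075,.13,-3.1),(.565,.3075,.1185,-3.1))
c=read_camera("side");cv2.imwrite("pics/s9.png",cv2.resize(c["color"][150:350,140:340,::-1],None,fx=3,fy=3,interpolation=cv2.INTER_CUBIC))
c=read_camera("top");cv2.imwrite("pics/t9.png",cv2.resize(c["color"][130:270,110:370,::-1],None,fx=3,fy=3,interpolation=cv2.INTER_CUBIC))
E
```

```text
t 17.02 pos [0.5844 0.3071 0.1754] yaw -3.2 w -0.002 F [-0.3  0.5 -0.8]
(0.565, 0.3075, 0.13, -3.1) shift [-0.77  0.03  1.82] turn [ 0.   -0.   -0.01]
(0.565, 0.3075, 0.1185, -3.1) shift [-0.77  0.03  2.28] turn [ 0.   -0.   -0.01]
```

View pics/s9.png

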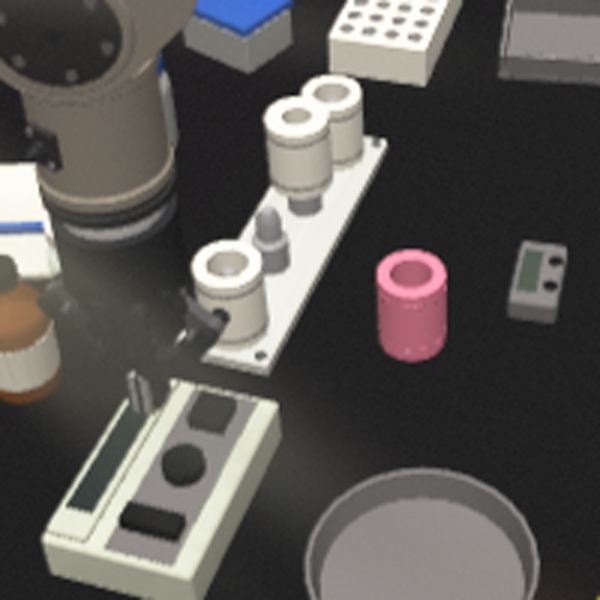

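View pics/t9.png

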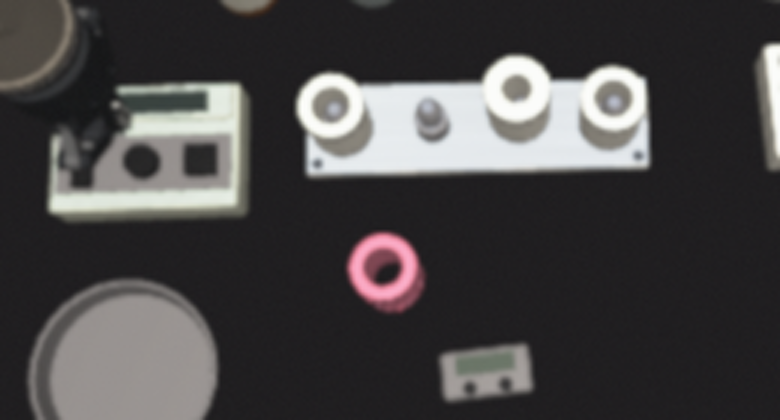

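```bash
python3 - <<'E'
from h import *
c=read_camera("side")
print(ray(c,(146,274),0.0),ray(c,(138,243),0.12))
E
```

```text
[0.74444656 0.21750548 0.        ] [0.72962875 0.2366138  0.12      ]
```

{"api": "apply_moves", "payload": {
  "moves": [
    [[-0.77,0.02,0.8],[0,0,0],-1],
    [[-0.77,0.02,1.6],[0,0,0],-1],
    [[-0.77,0.02,1.9],[0,0,0],-1],
    [[-0.77,0.02,2.1],[0,0,0],-1],
    [[-0.77,0.02,2.28],[0,0,0],-1],
    [[-0.77,0.02,2.28],[0,0,0],-1],
    [[-0.77,0.02,2.28],[0,0,0],-1]
  ]
}}

```text
t: 18.05
eef_pos: [0.565, 0.309, 0.1194]
tool_rot: [-0.0, 1.0, -0.027, 0.0]
contact_force: [-3.3, -3.0, 8.0]
gripper_width: -0.003
```

{"api": "apply_moves", "payload": {
  "moves": [
    [[0,0,-0.8],[0,0,0],-1],
    [[0,0,-1.6],[0,0,0],-1],
    [[0.03,1.1,-1.6],[0,0,0],-1],
    [[0.03,1.98,-1.6],[0,0,0],-1],
    [[0.03,1.98,-1.4],[0,0,0],-1],
    [[0.03,1.98,-0.8],[0,0,0],-1],
    [[0.03,1.98,-0.4],[0,0,0],-1],
    [[0.03,1.98,-0.2],[0,0,0],-1],
    [[0.03,1.98,0],[0,0,0],-1],
    [[0.03,1.98,0],[0,0,0],-1],
    [[0.03,1.98,0],[0,0,0],-1]
  ]
}}

```text
t: 19.42
eef_pos: [0.5619, 0.2608, 0.1191]
tool_rot: [-0.001, 1.0, -0.026, -0.001]
contact_force: [-7.2, 0.6, 13.0]
gripper_width: 0.002
```

```bash
python3 - <<'E'
from h import *
plan((.5665,.357,.1185,-3.1))
c=read_camera("side");cv2.imwrite("pics/s10.png",cv2.resize(c["color"][220:350,140:290,::-1],None,fx=4,fy=4,interpolation=cv2.INTER_CUBIC))
E
```

```text
t 19.43 pos [0.5619 0.2608 0.1191] yaw -3.02 w 0.002 F [-7.2  0.6 13. ]
(0.5665, 0.357, 0.1185, -3.1) shift [-0.02 -3.85  0.03] turn [-0.01  0.01  0.01]
```

View pics/s10.png

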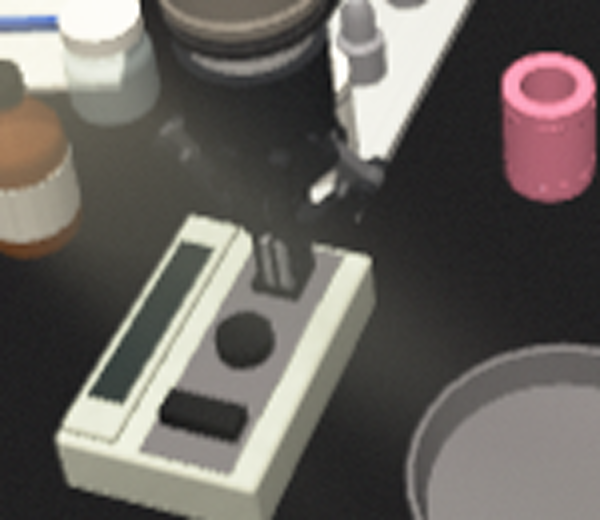

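{"api": "apply_moves", "payload": {
  "moves": [
    [[0,0,-0.8],[0,0,0],-1],
    [[0,0,-1.6],[0,0,0],-1],
    [[-0.1,-1.8,-1.6],[0,0,0],-1],
    [[-0.1,-3.6,-1.6],[0,0,0],-1],
    [[-0.1,-3.85,-1.4],[0,0,0],-1],
    [[-0.1,-3.85,-0.8],[0,0,0],-1],
    [[-0.1,-3.85,-0.4],[0,0,0],-1],
    [[-0.1,-3.85,-0.2],[0,0,0],-1],
    [[-0.1,-3.85,0],[0,0,0],-1],
    [[-0.1,-3.85,0],[0,0,0],-1],
    [[-0.1,-3.85,0],[0,0,0],-1]
  ]
}}

```text
t: 20.85
eef_pos: [0.5654, 0.3543, 0.1192]
tool_rot: [0.001, 1.0, -0.028, -0.001]
contact_force: [-5.0, -5.1, 11.1]
gripper_width: -0.0
```

```bash
python3 - <<'E'
from h import *
plan((.5841,-.0125,.25,-3.1))
c=read_camera("side");cv2.imwrite("pics/s11.png",cv2.resize(c["color"][170:350,140:330,::-1],None,fx=4,fy=4,interpolation=cv2.INTER_CUBIC))
E
```

```text
t 20.85 pos [0.5654 0.3543 0.1192] yaw -3.16 w -0.0 F [-5.  -5.1 11.1]
(0.5841, -0.0125, 0.25, -3.1) shift [ 1.55 14.62 -5.21] turn [ 0.01  0.01 -0.01]
```

View pics/s11.png

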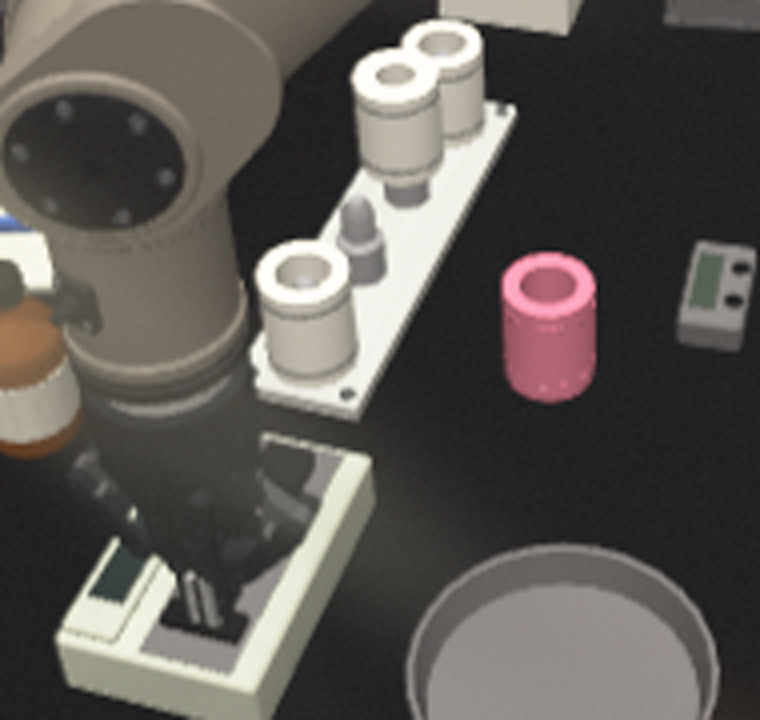

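{"api": "apply_moves", "payload": {
  "moves": [
    [[0,0,-1],[0,0,0],-1],
    [[0,0,-3],[0,0,0],-1],
    [[0,0,-5.2],[0,0,0],0],
    [[0.5,2.5,-5.2],[0,0,0],1],
    [[1,5,-5.2],[0,0,0],1],
    [[1.2,7.5,-5.2],[0,0,0],1],
    [[1.4,10,-5.2],[0,0,0],1],
    [[1.5,12.5,-5.2],[0,0,0],1],
    [[1.55,14.62,-5.2],[0,0,0],1],
    [[1.55,14.62,-5.2],[0,0,0],1],
    [[1.55,14.62,-5.2],[0,0,0],1]
  ]
}}

```text
t: 22.28
eef_pos: [0.5845, -0.0105, 0.2482]
tool_rot: [-0.0, 1.0, -0.027, 0.0]
contact_force: [-0.4, -0.3, -0.1]
gripper_width: 1.001
```

```bash
python3 - <<'E'
from h import *
plan((.5841,-.0125,.153,-3.1))
siderim((.583,-.011),.112,(165,180))
siderim((.579,-.089),.082,(165,180))
siderim((.592,.144),.082,(165,180))
E
```

```text
t 22.27 pos [ 0.5845 -0.0105  0.2482] yaw -3.09 w 1.001 F [-0.4 -0.3 -0.1]
(0.5841, -0.0125, 0.153, -3.1) shift [-0.01  0.08  3.81] turn [-0. -0.  0.]
rim 272 (array([ 0.58334127, -0.01211307]), np.float64(0.8171454668045044))
rim 251 (array([ 0.58294393, -0.01238683]), np.float64(0.8783251047134399))
rim 236 (array([ 0.57954292, -0.08640062]), np.float64(0.8045347929000854))
rim 226 (array([ 0.57938205, -0.09023683]), np.float64(0.8167877197265625))
rim 327 (array([0.59136433, 0.14192637]), np.float64(0.8840879201889038))
rim 308 (array([0.59143524, 0.14173124]), np.float64(0.9325507283210754))
```

{"api": "apply_moves", "payload": {
  "moves": [
    [[0,0.08,2],[0,0,0],1],
    [[0,0.08,3.2],[0,0,0],1],
    [[0,0.08,3.75],[0,0,0],1],
    [[0,0.08,3.75],[0,0,0],1],
    [[0,0.08,3.75],[0,0,0],-1],
    [[0,0.08,3.75],[0,0,0],-1],
    [[0,0.08,3.75],[0,0,0],-1],
    [[0,0.08,3.75],[0,0,0],-1],
    [[0,0.08,3.75],[0,0,0],-1],
    [[0,0.08,2.5],[0,0,0],-1],
    [[0,0.08,1],[0,0,0],-1],
    [[0,0.08,0],[0,0,0],-1],
    [[0,0.08,0],[0,0,0],-1]
  ]
}}

```text
t: 24.05
eef_pos: [0.5855, -0.0129, 0.2505]
tool_rot: [-0.001, 1.0, -0.027, 0.002]
contact_force: [0.5, -0.4, -2.0]
gripper_width: 0.621
```

```bash
python3 - <<'E'
from h import *
plan((.394,.331,.19,-3.1),(.394,.331,.14,-3.1))
z=get_obs()["eef_pos"][2]-.0763+.035
siderim((.583,-.011),z,(165,180),save='pics/s12.png')
E
```

```text
t 24.05 pos [ 0.5855 -0.0129  0.2505] yaw -3.07 w 0.621 F [ 0.5 -0.4 -2. ]
(0.394, 0.331, 0.19, -3.1) shift [ -8.4  -13.32   2.4 ] turn [-0.01 -0.03  0.  ]
(0.394, 0.331, 0.14, -3.1) shift [ -8.41 -13.32   4.4 ] turn [-0.01 -0.03  0.  ]
rim 229 (array([ 0.58422696, -0.00837751]), np.float64(0.8621827363967896))
rim 218 (array([ 0.58377971, -0.00883409]), np.float64(0.8862196207046509))
```

View pics/s12.png

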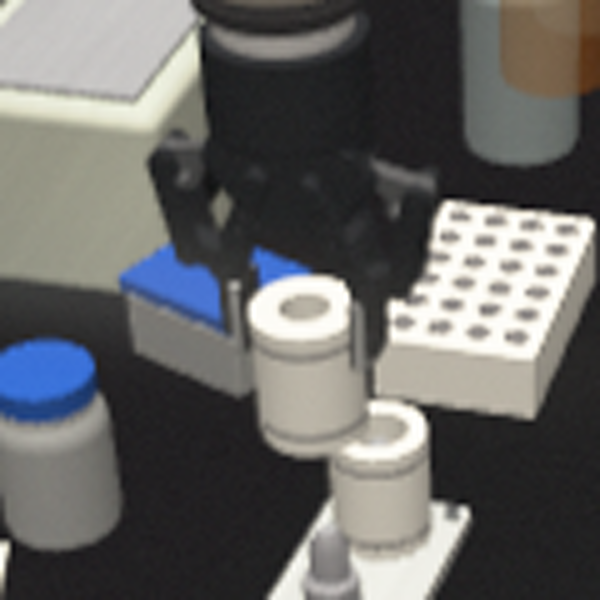

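{"api": "apply_moves", "payload": {
  "moves": [
    [[-1,-2,0],[0,0,0],-1],
    [[-2,-4,0],[0,0,0],-1],
    [[-3.3,-6.1,0],[0,0,0],-1],
    [[-4.6,-8.2,0],[0,0,0],-1],
    [[-6,-10.3,0.5],[0,0,0],-1],
    [[-7.3,-12.2,1],[0,0,0],-1],
    [[-8.4,-13.32,2],[0,0,0],-1],
    [[-8.4,-13.32,3],[0,0,0],-1],
    [[-8.4,-13.32,3],[0,0,0],-1],
    [[-8.4,-13.32,3],[0,0,0],-1]
  ]
}}

```text
t: 25.35
eef_pos: [0.3929, 0.3303, 0.1734]
tool_rot: [0.0, 1.0, -0.027, 0.0]
contact_force: [0.7, -0.6, -1.0]
gripper_width: 0.624
```

```bash
python3 - <<'E'
from h import *
plan((.394,.331,.116,-3.1))
c=read_camera("side");cv2.imwrite("pics/s13.png",cv2.resize(c["color"][200:400,180:400,::-1],None,fx=3,fy=3,interpolation=cv2.INTER_CUBIC))
E
```

```text
t 25.35 pos [0.3929 0.3303 0.1734] yaw -3.15 w 0.624 F [ 0.7 -0.6 -1. ]
(0.394, 0.331, 0.116, -3.1) shift [ 0.04 -0.03  2.29] turn [ 0. -0. -0.]
```

View pics/s13.png

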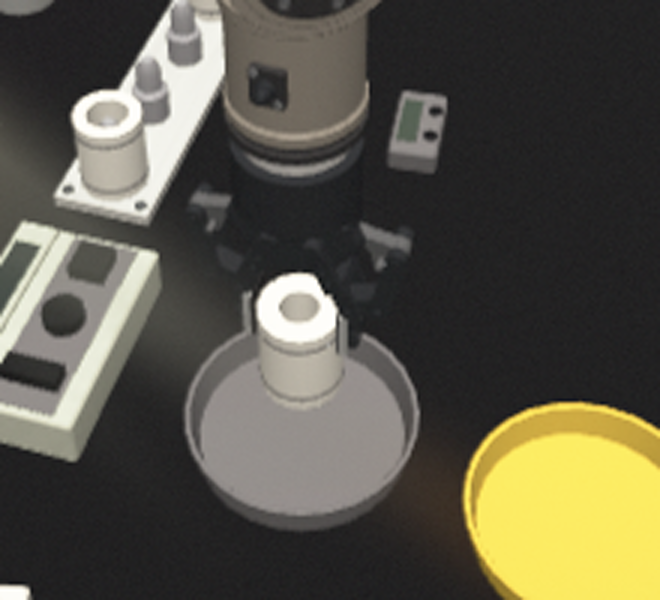

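{"api": "apply_moves", "payload": {
  "moves": [
    [[0.04,0,1],[0,0,0],-1],
    [[0.04,0,1.7],[0,0,0],-1],
    [[0.04,0,2.1],[0,0,0],-1],
    [[0.04,0,2.25],[0,0,0],-1],
    [[0.04,0,2.25],[0,0,0],-1]
  ]
}}

```text
t: 26.02
eef_pos: [0.3936, 0.3302, 0.1186]
tool_rot: [-0.0, 1.0, -0.027, -0.001]
contact_force: [-5.5, -6.2, 20.7]
gripper_width: 0.62
```

{"api": "apply_moves", "payload": {
  "moves": [
    [[0,0,-0.08],[0,0,0],-1],
    [[0,0,-0.08],[0,0,0],-1],
    [[0,0,-0.08],[0,0,0],0.7],
    [[0,0,-0.08],[0,0,0],1],
    [[0,0,-0.08],[0,0,0],1],
    [[0,0,-1.5],[0,0,0],1],
    [[0,0,-3],[0,0,0],1],
    [[0,0,-4.5],[0,0,0],1],
    [[0,0,-4.5],[0,0,0],1]
  ]
}}

```text
t: 27.15
eef_pos: [0.3946, 0.3319, 0.2319]
tool_rot: [-0.002, 1.0, -0.027, 0.002]
contact_force: [-0.1, 0.2, -1.0]
gripper_width: 0.999
```

```bash
python3 - <<'E'
from h import *
plan((.593,.1428,.22,-3.1),(.593,.1428,.123,-3.1))
siderim((.392,.331),.075,(165,190),save='pics/s14.png')
siderim((.592,.143),.082,(165,180))
E
```

```text
t 27.15 pos [0.3946 0.3319 0.2319] yaw -3.06 w 0.999 F [-0.1  0.2 -1. ]
(0.593, 0.1428, 0.22, -3.1) shift [8.33 7.13 0.47] turn [-0.03 -0.02  0.  ]
(0.593, 0.1428, 0.123, -3.1) shift [8.32 7.15 4.35] turn [-0.03 -0.02  0.  ]
rim 510 (array([0.39186836, 0.33074585]), np.float64(0.9613392949104309))
rim 495 (array([0.39166841, 0.33072254]), np.float64(0.9531345367431641))
rim 334 (array([0.59131601, 0.14275555]), np.float64(0.8666298985481262))
rim 309 (array([0.59142651, 0.14172412]), np.float64(0.9295914173126221))
```

View pics/s14.png

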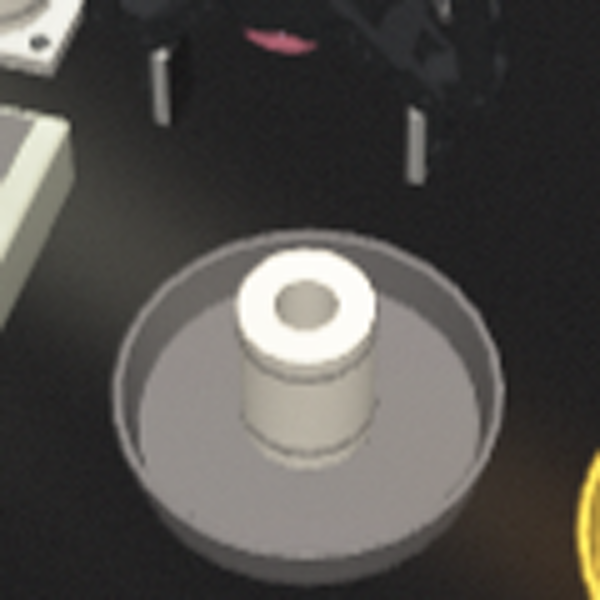

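{"api": "apply_moves", "payload": {
  "moves": [
    [[2,2,0],[0,0,0],1],
    [[4,3.8,0],[0,0,0],1],
    [[6,5.5,0],[0,0,0],1],
    [[8.32,7.15,0.4],[0,0,0],1],
    [[8.32,7.15,1.5],[0,0,0],1],
    [[8.32,7.15,2.5],[0,0,0],1],
    [[8.32,7.15,3.5],[0,0,0],1],
    [[8.32,7.15,4.3],[0,0,0],1],
    [[8.32,7.15,4.3],[0,0,0],1],
    [[8.32,7.15,4.3],[0,0,0],-1],
    [[8.32,7.15,4.3],[0,0,0],-1],
    [[8.32,7.15,4.3],[0,0,0],-1],
    [[8.32,7.15,4.3],[0,0,0],-1],
    [[8.32,7.15,4.3],[0,0,0],-1]
  ]
}}

```text
t: 29.0
eef_pos: [0.5923, 0.1415, 0.1232]
tool_rot: [-0.001, 1.0, -0.027, 0.001]
contact_force: [-0.4, -0.3, 5.9]
gripper_width: 0.621
```

{"api": "apply_moves", "payload": {
  "moves": [
    [[0,0,-1.5],[0,0,0],-1],
    [[0,0,-3],[0,0,0],-1],
    [[0,0,-4.6],[0,0,0],-1],
    [[0,0,-4.6],[0,0,0],-1]
  ]
}}

```text
t: 29.5
eef_pos: [0.5932, 0.1415, 0.2402]
tool_rot: [-0.001, 1.0, -0.027, 0.003]
contact_force: [0.1, 0.6, -2.0]
gripper_width: 0.62
```

```bash
python3 - <<'E'
from h import *
plan((.429,-.326,.2,-83.1),(.363,-.334,.2,-83.1))
E
```

```text
t 29.5 pos [0.5932 0.1415 0.2402] yaw -3.07 w 0.62 F [ 0.1  0.6 -2. ]
(0.429, -0.326, 0.2, -83.1) shift [-5.57 19.03  1.52] turn [-0.04 -0.02  8.  ]
(0.363, -0.334, 0.2, -83.1) shift [-8.19 19.49  1.51] turn [-0.04 -0.02  8.  ]
```

{"api": "apply_moves", "payload": {
  "moves": [
    [[-0.5,2.3,0],[0,0,0],-1],
    [[-1,4.6,0],[0,0,1],-1],
    [[-1.6,7,0],[0,0,2],-1],
    [[-2.2,9.3,0],[0,0,3],-1],
    [[-3,11.6,0],[0,0,4],-1],
    [[-3.8,14,0],[0,0,5],-1],
    [[-4.6,16.4,0],[0,0,6],-1],
    [[-5.57,19,0.5],[0,0,7],-1],
    [[-5.57,19,1.5],[0,0,8],-1],
    [[-5.57,19,1.5],[0,0,8],-1],
    [[-5.57,19,1.5],[0,0,8],-1],
    [[-5.57,19,1.5],[0,0,8],-1]
  ]
}}

```text
t: 31.0
eef_pos: [0.4281, -0.3248, 0.2]
tool_rot: [-0.0, 0.75, -0.662, 0.0]
contact_force: [0.4, 0.3, -1.5]
gripper_width: 0.614
```

```bash
python3 - <<'E'
from h import *
plan((.429,-.326,.118,-83.1))
c=read_camera("side");cv2.imwrite("pics/s15.png",cv2.resize(c["color"][60:260,200:400,::-1],None,fx=3,fy=3,interpolation=cv2.INTER_CUBIC))
c=read_camera("top");cv2.imwrite("pics/t15.png",cv2.resize(c["color"][130:290,280:480,::-1],None,fx=3,fy=3,interpolation=cv2.INTER_CUBIC))
E
```

```text
t 31.0 pos [ 0.4281 -0.3248  0.2   ] yaw -82.84 w 0.614 F [ 0.4  0.3 -1.5]
(0.429, -0.326, 0.118, -83.1) shift [ 0.05 -0.02  3.28] turn [-0.01  0.    0.03]
```

View pics/s15.png

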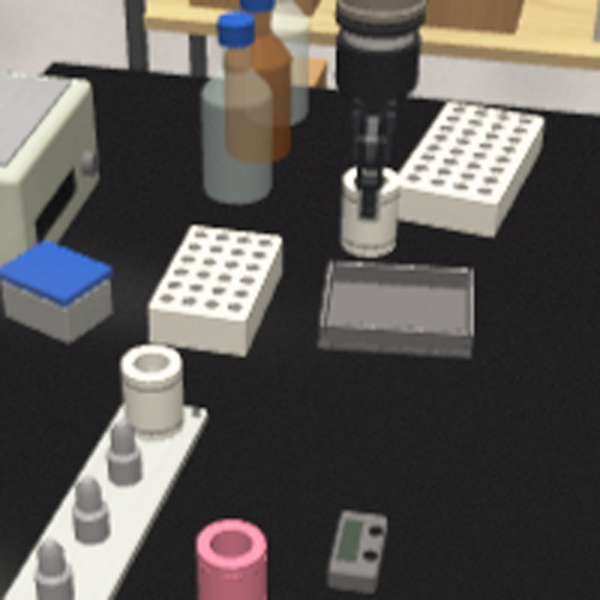

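View pics/t15.png

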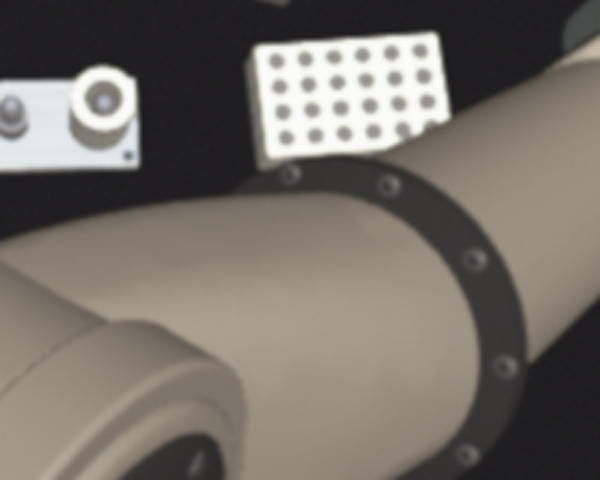

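Descend to the tray floor.

{"api": "apply_moves", "payload": {
  "moves": [
    [[0.05,0,1.2],[0,0,0],-1],
    [[0.05,0,2.2],[0,0,0],-1],
    [[0.05,0,2.9],[0,0,0],-1],
    [[0.05,0,3.2],[0,0,0],-1],
    [[0.05,0,3.2],[0,0,0],-1]
  ]
}}

```text
t: 31.72
eef_pos: [0.4274, -0.3269, 0.1195]
tool_rot: [0.0, 0.749, -0.663, -0.0]
contact_force: [0.1, 0.4, -1.8]
gripper_width: 0.612
```

```bash
python3 - <<'E'
from h import *
plan((.429,-.326,.118,-83.1))
c=read_camera("side");cv2.imwrite("pics/s16.png",cv2.resize(c["color"][100:230,260:410,::-1],None,fx=4,fy=4,interpolation=cv2.INTER_CUBIC))
E
```

```text
t 31.73 pos [ 0.4274 -0.3269  0.1195] yaw -83.05 w 0.612 F [ 0.1  0.4 -1.8]
(0.429, -0.326, 0.118, -83.1) shift [-0.03 -0.07  0.06] turn [ 0.   -0.    0.01]
```

View pics/s16.png

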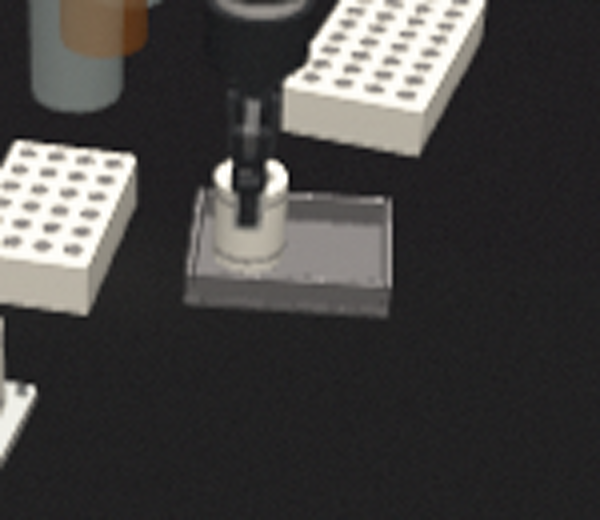

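{"api": "apply_moves", "payload": {
  "moves": [
    [[0,0,0.1],[0,0,0],-1],
    [[0,0,0.1],[0,0,0],-1],
    [[0,0,0.1],[0,0,0],0.7],
    [[0,0,0.1],[0,0,0],1],
    [[0,0,0.1],[0,0,0],1],
    [[0,0,-1.2],[0,0,0],1],
    [[0,0,-3],[0,0,0],1],
    [[0,0,-4.6],[0,0,0],1],
    [[0,0,-4.6],[0,0,0],1]
  ]
}}

```text
t: 32.9
eef_pos: [0.4284, -0.328, 0.237]
tool_rot: [-0.001, 0.749, -0.663, 0.003]
contact_force: [1.0, 0.4, -0.1]
gripper_width: 1.005
```

```bash
python3 - <<'E'
from h import *
plan((.5806,-.0911,.225,-3.1),(.5806,-.0911,.123,-3.1))
siderim((.427,-.325),.075,(165,190),save='pics/s17.png')
siderim((.579,-.0895),.082,(165,180))
E
```

```text
t 32.9 pos [ 0.4284 -0.328   0.237 ] yaw -83.06 w 1.005 F [ 1.   0.4 -0.1]
(0.5806, -0.0911, 0.225, -3.1) shift [-8.67 -7.19  0.49] turn [-0.01 -0.03 -8.  ]
(0.5806, -0.0911, 0.123, -3.1) shift [-8.68 -7.17  4.57] turn [-0.01 -0.03 -8.  ]
rim 150 (array([ 0.42583673, -0.32495834]), np.float64(0.9159836173057556))
rim 141 (array([ 0.42586498, -0.32496886]), np.float64(0.9276595711708069))
rim 207 (array([ 0.57849557, -0.09044091]), np.float64(0.8864168524742126))
rim 193 (array([ 0.57860445, -0.09153679]), np.float64(0.932482898235321))
```

View pics/s17.png

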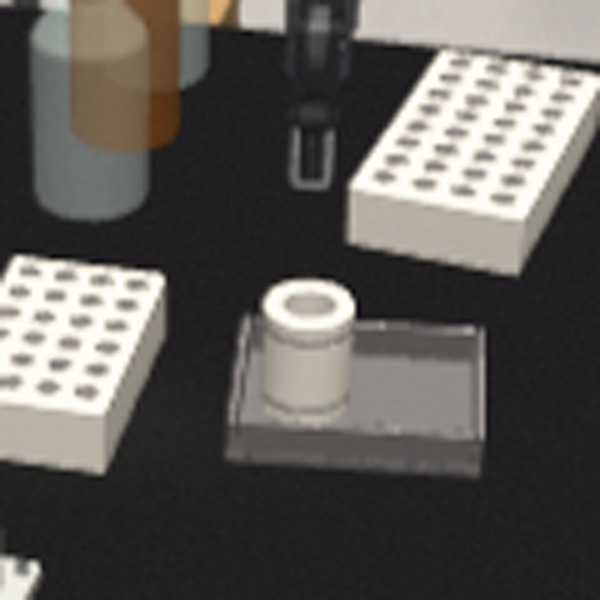

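{"api": "apply_moves", "payload": {
  "moves": [
    [[-2,-1.7,0],[0,0,-1],1],
    [[-4,-3.4,0],[0,0,-2],1],
    [[-6,-5,0],[0,0,-3],1],
    [[-7.6,-6.3,0],[0,0,-4],1],
    [[-8.67,-7.17,0],[0,0,-5],1],
    [[-8.67,-7.17,0],[0,0,-6],1],
    [[-8.67,-7.17,0],[0,0,-7],1],
    [[-8.67,-7.17,0],[0,0,-8],1],
    [[-8.67,-7.17,1.5],[0,0,-8],1],
    [[-8.67,-7.17,3],[0,0,-8],1],
    [[-8.67,-7.17,4.5],[0,0,-8],1],
    [[-8.67,-7.17,4.5],[0,0,-8],1],
    [[-8.67,-7.17,4.5],[0,0,-8],1]
  ]
}}

```text
t: 34.62
eef_pos: [0.5792, -0.0903, 0.1222]
tool_rot: [0.0, 1.0, -0.027, -0.0]
contact_force: [-0.5, 0.5, -0.1]
gripper_width: 0.996
```

{"api": "apply_moves", "payload": {
  "moves": [
    [[0,0,0],[0,0,0],-1],
    [[0,0,0],[0,0,0],-1],
    [[0,0,0],[0,0,0],-1],
    [[0,0,0],[0,0,0],-1],
    [[0,0,0],[0,0,0],-1],
    [[0,0,-1.5],[0,0,0],-1],
    [[0,0,-3],[0,0,0],-1],
    [[0,0,-4.6],[0,0,0],-1],
    [[0,0,-4.6],[0,0,0],-1]
  ]
}}

```text
t: 35.75
eef_pos: [0.5807, -0.0905, 0.2405]
tool_rot: [-0.0, 1.0, -0.027, 0.003]
contact_force: [0.2, -0.7, -1.0]
gripper_width: 0.626
```

```bash
python3 - <<'E'
from h import *
plan((.362,-.335,.238,-83.1),(.362,-.335,.117,-83.1))
c=read_camera("side");cv2.imwrite("pics/s18.png",cv2.resize(c["color"][60:260,200:400,::-1],None,fx=3,fy=3,interpolation=cv2.INTER_CUBIC))
E
```

```text
t 35.75 pos [ 0.5807 -0.0905  0.2405] yaw -3.07 w 0.626 F [ 0.2 -0.7 -1. ]
(0.362, -0.335, 0.238, -83.1) shift [-8.21 10.24  0.04] turn [-0.03 -0.03  8.  ]
(0.362, -0.335, 0.117, -83.1) shift [-8.25 10.24  4.88] turn [-0.03 -0.03  8.  ]
```

View pics/s18.png

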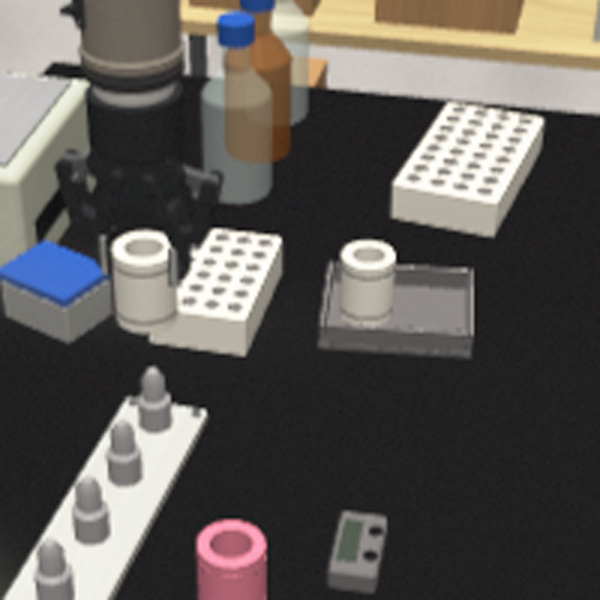

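{"api": "apply_moves", "payload": {
  "moves": [
    [[-1.5,1.8,0],[0,0,1],-1],
    [[-3,3.6,0],[0,0,2],-1],
    [[-4.5,5.4,0],[0,0,3],-1],
    [[-6,7.2,0],[0,0,4],-1],
    [[-7.2,9,0],[0,0,5],-1],
    [[-8.22,10.24,0],[0,0,6],-1],
    [[-8.22,10.24,0],[0,0,7],-1],
    [[-8.22,10.24,0],[0,0,8],-1],
    [[-8.22,10.24,1.6],[0,0,8],-1],
    [[-8.22,10.24,1.6],[0,0,8],-1],
    [[-8.22,10.24,1.6],[0,0,8],-1]
  ]
}}

```text
t: 37.17
eef_pos: [0.3599, -0.3349, 0.1972]
tool_rot: [0.0, 0.748, -0.663, -0.0]
contact_force: [-0.3, -0.5, -0.5]
gripper_width: 0.624
```

```bash
python3 - <<'E'
from h import *
plan((.362,-.335,.117,-83.1))
c=read_camera("side");cv2.imwrite("pics/s19.png",cv2.resize(c["color"][80:230,260:410,::-1],None,fx=4,fy=4,interpolation=cv2.INTER_CUBIC))
E
```

```text
t 37.17 pos [ 0.3599 -0.3349  0.1972] yaw -83.08 w 0.624 F [-0.3 -0.5 -0.5]
(0.362, -0.335, 0.117, -83.1) shift [ 0.02 -0.09  3.21] turn [0. 0. 0.]
```

View pics/s19.png

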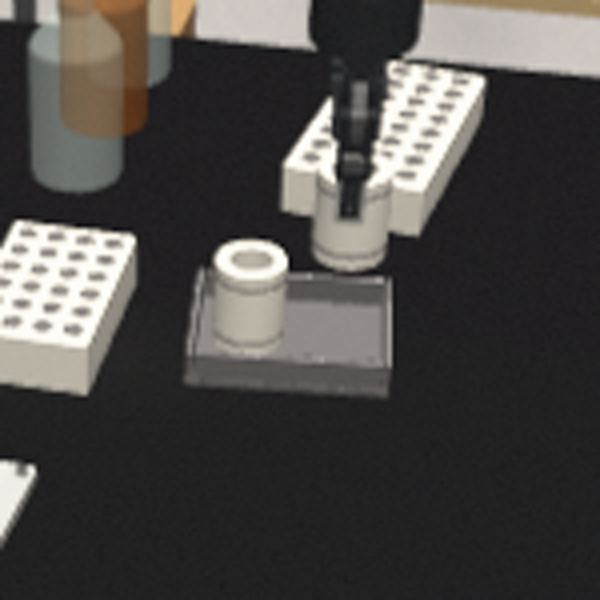

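{"api": "apply_moves", "payload": {
  "moves": [
    [[0.02,-0.07,1.2],[0,0,0],-1],
    [[0.02,-0.07,2.2],[0,0,0],-1],
    [[0.02,-0.07,2.8],[0,0,0],-1],
    [[0.02,-0.07,3.15],[0,0,0],-1],
    [[0.02,-0.07,3.15],[0,0,0],-1]
  ]
}}

```text
t: 37.85
eef_pos: [0.362, -0.3351, 0.1183]
tool_rot: [-0.0, 0.749, -0.663, 0.0]
contact_force: [0.4, -1.1, -1.1]
gripper_width: 0.625
```

```bash
python3 - <<'E'
from h import *
c=read_camera("side");cv2.imwrite("pics/s20.png",cv2.resize(c["color"][80:230,260:410,::-1],None,fx=4,fy=4,interpolation=cv2.INTER_CUBIC))
E
```

```text
(no output)
```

View pics/s20.png

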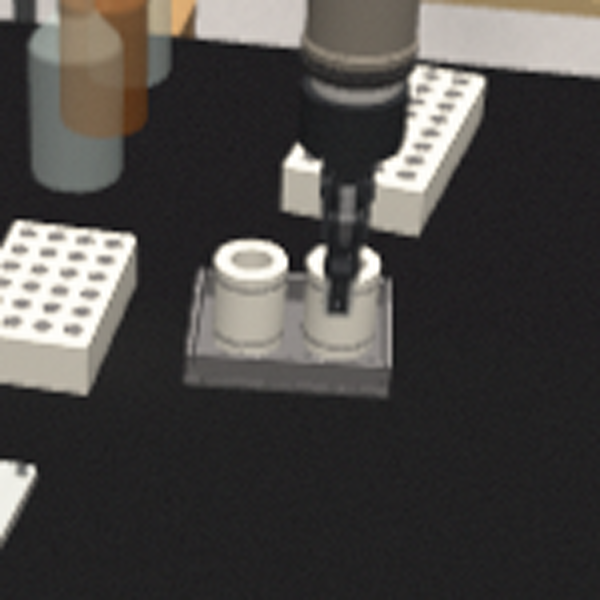

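{"api": "apply_moves", "payload": {
  "moves": [
    [[0,0,0.06],[0,0,0],-1],
    [[0,0,0.06],[0,0,0],-1],
    [[0,0,0.06],[0,0,0],0.7],
    [[0,0,0.06],[0,0,0],1],
    [[0,0,0.06],[0,0,0],1],
    [[0,0,-1.2],[0,0,0],1],
    [[0,0,-3],[0,0,0],1],
    [[0,0,-5],[0,0,0],1],
    [[0,0,-5],[0,0,0],1]
  ]
}}

```text
t: 39.02
eef_pos: [0.3632, -0.3363, 0.246]
tool_rot: [-0.001, 0.749, -0.663, 0.003]
contact_force: [0.3, -0.1, 0.2]
gripper_width: 1.001
```

```bash
python3 - <<'E'
from h import *
plan((.57,-.05,.3,-3))
c=read_camera("side");cv2.imwrite("pics/s21.png",c["color"][:,:,::-1])
E
```

```text
t 39.02 pos [ 0.3632 -0.3363  0.246 ] yaw -83.05 w 1.001 F [ 0.3 -0.1  0.2]
(0.57, -0.05, 0.3, -3) shift [-10.36  -9.61  -2.15] turn [-0.01 -0.04 -8.01]
```

View pics/s21.png

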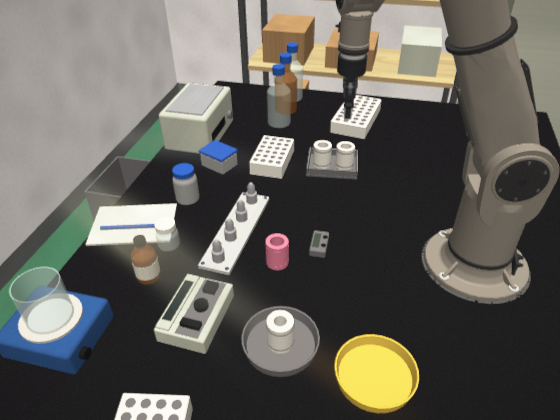

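```bash
python3 -c "
from station import *
print(hand_in())"
```

```text
the job is handed in; nothing more can be done
None
```

I finished the job and handed it in at about 39 s of robot time. `hand_in` gives no verdict.

- **Gauging:** Three white sleeves were on the bench, and each went on its own pin. Two had the wide bore and went home to the base plate. One had the narrow bore and stopped on the step.
- **Keys:** With all three sleeves on the pins, I pressed round, then square, then the long bar. Each time the fingertips reached about 6 mm below the key's raised height, with 8–13 N of contact force. The keys' own travel can't be read directly.
- **Sorting:** The two sleeves that passed went into the rectangular tray and the one that failed went into the grey tub.

**Last checks:** The final side picture shows two sleeves upright in the tray, one upright in the tub, the pins empty, and the gripper open and clear. The pink sleeve and the other things look as they did at the start. The arm blocked the tray in the top camera, so the tray sleeves were checked from the side only.

**Disagreements:** The two cameras differed by about 3 mm in x. I averaged them and corrected with the positions found when gripping, and every fit went in with low force. The network did not find the sleeves in the top view, so I located them by brightness and shape instead. The sleeve for the tub touched its floor with about 20 N before I released it, and stayed upright.

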